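# Check a shelf frame's diagonals with a sliding rule and square it up

## Task

With the sliding rule, measure the frame's diagonal that the rule lies along and then the other one: each time set the rule's two points snugly into opposite inside corners and press them firmly home by feel (8 to 10 N on the bar), but not so hard that the loosely bolted frame shifts. Compare the two lengths, and if they differ ease the unclamped far end of the frame sideways until the two diagonals agree to within 5 mm. Leave the rule lying flat inside the frame and disturb nothing else.

Things in the scene. Friction and masses are not known exactly. Their poses are not given: they have to be found in the camera images.
- frame: Frame of four grey perforated steel angles (25 x 25 x 3 mm) flat on the board, its near rail clamped down. Upright flanges (25 mm high) face the opening, 240 mm along y by 180 mm along x when square; flat flanges lie outwards, tops 3 to 6 mm, bolt heads 14 mm over the board. Origin: centre of the squared opening, on the board's top; x to the far rail, y along the near rail to the left, z up.
- near_right (a point): Inside corner of near rail and right side, fixed, 10 mm above the board. The two sides swing about the two near inside corners, on loose bolts.
- near_left (a point): Inside corner of near rail and left side, fixed, 10 mm above the board.
- far_right (a point): Inside corner of far rail and right side, 10 mm above the board. Moves with the far rail, which shifts sideways, parallel to the near rail: it starts up to 18 mm left or right of square and keeps the place it is left in. It gives way at 12 to 15 N pushed sideways there, for instance on the outer face of a side's upright flange near the far end.
- far_left (a point): Inside corner of far rail and left side, 10 mm above the board; moves with the far rail, 240 mm from far_right.
- rule: Steel channel of the sliding rule (0.5 kg in all), 26 mm wide, 13 high, 220 long, heel end pointed. It lies on the board, roughly from near_right (heel) to far_left (tip), pushed in short. Origin on its underside below its black grip block (30 mm along x, 24 wide, 18 to 54 mm above the underside), 120 mm from the heel point; x to the tip, z up. Heavy enough to stay put while the bar is slid.
- rule_heel (a point): The heel point of the channel, 9 mm above the underside; the nose widens to 12 mm over its last 18 mm, of polished steel that slides easily along the flanges.
- rule_tip (a point): The tip point of the sliding bar, 9 mm above the underside of the rule; the nose widens to 12 mm over its last 18 mm, of polished steel that slides easily along the flanges.
- rule_knob (a point): Middle of the upright round steel knob (22 mm diameter, from 21 to 54 mm above the underside of the rule; this point at 40 mm) on the sliding bar, 70 mm behind the tip point. Grip or push it to slide the bar.
- rule_slide (a joint): How far the bar is drawn out (m), 0 to 0.085; heel point to tip point measures 0.240 m plus this value. It slides with about 1 N and stays as set, also when carried by the block.
- board: Plywood board 390 x 540 x 12 mm under the frame, fixed to the bench; origin on its underside below the centre of the frame's opening.
- gusset: Loose steel plate 30 x 30 x 4 mm lying on the board inside the frame, near the middle of the far rail; leave it.
- spanner: Spanner 170 mm long lying on the board to the right of the frame; leave it.
- carton: Cardboard box 160 x 120 x 90 mm on the bench to the left; leave it.
- bolt_bin: Open blue bin 170 x 110 x 75 mm on the bench to the right; leave it.
- tape_roll: Roll of packing tape, 100 mm across, on the bench to the left; leave it.
- washer_jar: Jar 60 mm across and 85 mm tall on the bench to the right; leave it.
- screwdriver: Screwdriver 200 mm long lying on the board to the left of the frame; leave it.

How it is judged:
By the outcome, as a careful person would: the job done as asked, in the order asked, and still so for the second after the job is handed in, with the robot touching nothing.
It also fails if it takes over 72 s, if anything falls off the work surface, if the arm or the gripper's body presses on something with over 40 N, if the wrist force passes 120 N, or if a joint passes its speed limit or range.

## Robot

A 6-joint arm with a two-finger parallel gripper is mounted at the origin on the work surface. World frame = base frame: x ahead of the robot, y to its left, z up, the work surface at z = 0. Lengths are in m, angles in rad, forces in N, time in s.
With the tool pointing down it reaches from about 0.325 to 1 m from the base axis. Payload 5.1 kg.
Tool frame: the origin (TCP) lies on the centre line of the jaws, within the pads' length; the fingertips stand 19 mm ahead of it and the grasp point (between the pads) is the TCP; z points along the fingers, y is the line along which they close (so a half turn about z gives the same grasp; the last joint's range is limited). The gripper opens to 85 mm and grips with 20 to 120 N. Pads are 22 mm wide; open, the fingers measure 114 mm over their backs; the gripper's body (76 mm by 85 mm) begins 54 mm behind the grasp point. The pads swing forward as they close: fully open they stand 13 mm farther back than shut.
Start: joints at [1.178, 0.124, 1.65, -0, 1.367, -0.083], TCP at [0.198, 0.619, 0.222] pointing down, gripper open.
Joint ranges: [-2.61, 2.61], [-1.02, 2.33], [0.03, 2.71], [-1.35, 4.49], [0.32, 2.68], [-2.91, 2.91]. Speed limits (rad/s): [2.57, 2.57, 3.14, 3.14, 3.14, 3.14].

## Interface

Orientations are given as a unit quaternion [x, y, z, w].
In Python, from plant import get_state, viewer, job_done gives the robot as it stands. The module is installed in compiled form; this text tells all that it offers.
- The arm moves only by the tool apply_moves, never from a script. Its argument "increments" is a list of rows, each a list of 7 numbers: the shift along the tool's x, y, z each as a share of 150 mm, from -1 to 1, then the turn, a rotation vector about the tool's x, y, z each as a share of 30 degrees, from -1 to 1, then the opening in per cent of the stroke, from 0 (shut) to 100 (fully open). In form: [[x, y, z, wx, wy, wz, jaw], ...]. A call has 1 to 5 rows; each row shifts and turns the commanded pose from where the row before left it, along the tool's axes as they then stand; what a row does not reach is not made up. A row lasts 1/12 s, in which the tool goes at most 41.7 mm and 7.16 degrees, less where a joint would pass 70% of its speed; a pose out of reach is approached as far as the arm can. A call with a number of a shift or a turn outside -1 to 1 is refused whole. A call with a gripper value outside its range is refused whole. The fingers move at their own pace and stop on an object; "squeeze" is the grip in N (left out, the last holds). Time passes only in rows, so rows that do not move let the fingers close. It gives the time, the measured TCP pose, the force, the opening and the grip force at its end, in the units of the state.
- get_state(): the state, without advancing time (a new reading comes with each control period).
- viewer.capture(name): name is "scene" or "top"; returns (picture, depth): 420x560x3 uint8, red, green, blue; 420x560 float32, m along the optical axis (not along the pixel's ray), 0 where there is no reading.
- viewer.camera_model(name): a dict with "K" (3x3 intrinsics, pixels), "dist" ([k1, k2, p1, p2, k3] as OpenCV has them; the pictures are not rectified), "R" (3x3) and "t" (3): a world point X has camera coordinates R X + t. Camera axes: x right, y down, z forward; pixel columns grow to the right and rows downward; lengths in m; the calibration is good to about 2 mm. A picture is of the moment at which its call begins. camera_model takes no time and is no camera call.
- job_done(): hands the job in; it is judged then, once.
The state is a dict: "clock": time; "joint_positions": joint angles; "joint_velocities": joint speeds; "joint_efforts": joint torques, N m; "eef_pos": TCP position; "orientation": TCP orientation; "contact_force": force on the tool from outside, world axes, zero at the start; "torque": the same for the moment, N m; "width": finger opening in m; "gripper_force": force on a finger pad.
Only numpy, scipy, OpenCV 4.12 (cv2) and the standard library are available. Lean on these libraries where they do the work, as an engineer would, in place of code of your own. Each camera call takes 0.05 s, during which the arm holds its last target. There are 200 camera calls.

## Working session

There is one attempt and no reset: what is moved stays moved. The work goes in short steps, Python scripts to look and compute and a tool call to move; the robot and the scene stay as the last step left them, time stands still between calls to the robot, and variables do not carry over. Pictures are saved under pics/ and viewed, at most 10 in all, crops included, and the job is handed in when it is done.

Besides the shell and the picture viewer there is one more tool, called as name([rows], argument=value, ...), one row to a line, values as JSON. apply_moves: Moves the arm, as the interface text tells. Its arguments: {"type":"object","properties":{"increments":{"type":"array"},"squeeze":{"type":"number"}},"required":["increments"]}

```bash
ls; mkdir -p pics; python3 - <<'E'
from plant import get_state, viewer
import cv2,numpy as np
print(get_state())
for n in("top","scene"):
    p,d=viewer.capture(n); m=viewer.camera_model(n); print(n,m)
    cv2.imwrite(f"pics/{n}0.png",cv2.resize(p[:,:,::-1],(800,600),interpolation=cv2.INTER_CUBIC)); np.savez(f"{n}0.npz",p=p,d=d)
E
```

```text
pics
{'clock': 0.0, 'joint_positions': array([ 1.17840774e+00,  1.24494069e-01,  1.65170312e+00, -1.89760537e-05,
        1.36746645e+00, -8.26214115e-02]), 'joint_velocities': array([-0.00035397,  0.00144636,  0.00017157, -0.00142814, -0.00143798,
        0.00089257]), 'joint_efforts': array([ 2.65157469e-04, -4.23632240e+01, -3.65448582e+01, -4.92777872e-05,
        6.96831834e-03,  7.08755636e-06]), 'eef_pos': array([0.1979463 , 0.6184594 , 0.22034295]), 'orientation': array([ 1.54263096e-01,  9.88029263e-01, -1.00860978e-03, -2.34599177e-04]), 'contact_force': array([-0.26684873, -0.16173669, -0.02194352]), 'torque': array([-0.00107413,  0.00937272, -0.02717313]), 'gripper_force': 0.0, 'width': 0.08578682450563858}
top {'K': array([[404.46404151,   0.        , 273.3010089 ],
       [  0.        , 404.46404151, 215.54031297],
       [  0.        ,   0.        ,   1.        ]]), 'dist': array([0.01838407, 0.        , 0.        , 0.        , 0.        ]), 'R': array([[ 2.38950925e-02, -9.99711131e-01,  2.58443923e-03],
       [-9.95045657e-01, -2.40329725e-02, -9.64704974e-02],
       [ 9.65047419e-02, -2.66463579e-04, -9.95332489e-01]]), 't': array([-0.0044472 ,  0.54761452,  1.1256505 ])}
scene {'K': array([[401.26201368,   0.        , 279.9056859 ],
       [  0.        , 401.26201368, 213.63781685],
       [  0.        ,   0.        ,   1.        ]]), 'dist': array([-0.03917068,  0.        ,  0.        ,  0.        ,  0.        ]), 'R': array([[-0.36831538,  0.92954493,  0.01702955],
       [ 0.66580582,  0.27650944, -0.69299721],
       [-0.64888088, -0.24390316, -0.7207391 ]]), 't': array([ 0.20738646, -0.29988975,  1.79193518])}
```

View pics/top0.png

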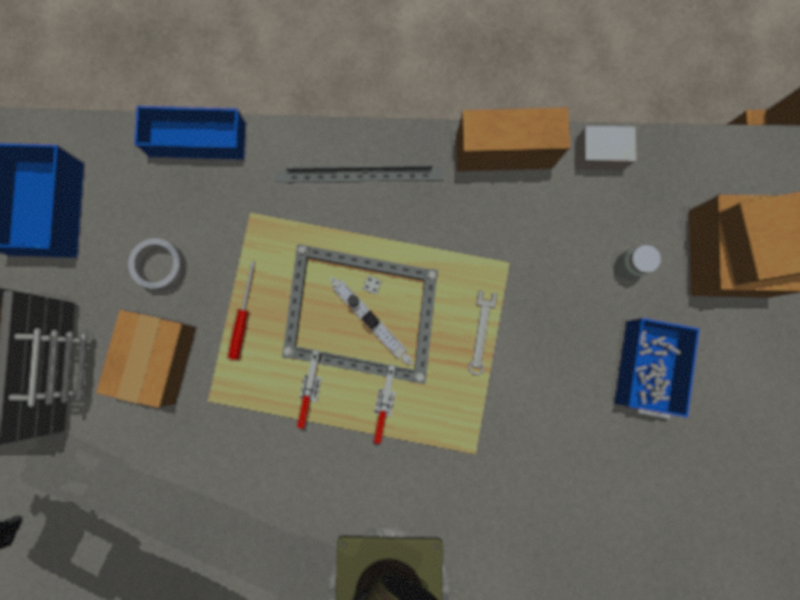

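View pics/scene0.png

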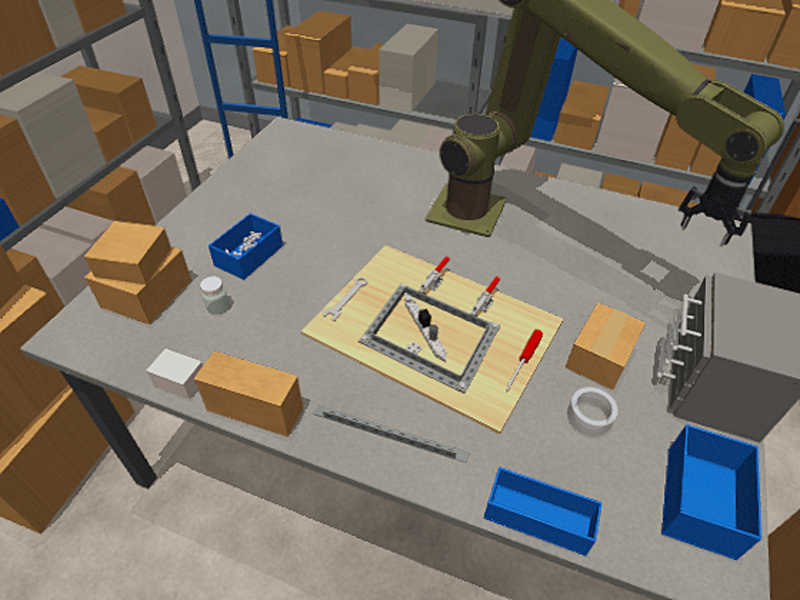

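The top picture shows the frame with its corner bolts at about (302,250), (433,273), (421,378) and (289,352). The rule runs from (335,283) to (407,360), with its block at (370,319) and knob at (353,300). Next I'll fit the board's pose and make a rectified view.

```bash
cat > h.py <<'E'
import numpy as np,cv2,json
from plant import get_state, viewer
from scipy.spatial.transform import Rotation as Ro
def project(n,X):
    m=viewer.camera_model(n); X=np.asarray(X,float).reshape(-1,3)
    return cv2.projectPoints(X,cv2.Rodrigues(m["R"])[0],m["t"],m["K"],m["dist"])[0].reshape(-1,2)
def toplane(n,uv,z):
    m=viewer.camera_model(n)
    q=cv2.undistortPoints(np.asarray(uv,np.float64).reshape(-1,1,2),m["K"],m["dist"]).reshape(-1,2)
    r=np.c_[q,np.ones(len(q))]@m["R"]; c=-m["R"].T@m["t"]
    return c+r*((z-c[2])/r[:,2])[:,None]
def F():
    f=json.load(open("frame.json")); return np.array(f["o"]),f["a"]
def rot(a): return np.array([[np.cos(a),-np.sin(a)],[np.sin(a),np.cos(a)]])
def w2f(p): o,a=F(); return (np.atleast_2d(p)[:,:2]-o)@rot(a)
def f2w(p): o,a=F(); return np.atleast_2d(p)@rot(a).T+o
def rect(n,img,zb,hx=.125,hy=.165,s=2000):
    # frame view at height zb over board top; row 0 = +x, col 0 = +y
    h,w=int(2*hx*s),int(2*hy*s)
    R,C=np.mgrid[:h,:w]; f=np.c_[(hx-R.ravel()/s),(hy-C.ravel()/s)]
    X=np.c_[f2w(f),np.full(h*w,.012+zb)]
    uv=project(n,X).astype(np.float32).reshape(h,w,2)
    return cv2.remap(img,uv[...,0],uv[...,1],cv2.INTER_CUBIC)
E
python3 - <<'E'
from h import *
for n in("top","scene"):
    z=np.load(n+"0.npz"); hsv=cv2.cvtColor(z["p"],cv2.COLOR_RGB2HSV)
    m=cv2.inRange(hsv,(15,60,120),(35,200,255))
    k,l,st,c=cv2.connectedComponentsWithStats(m); i=1+st[1:,4].argmax()
    cs=max(cv2.findContours((l==i).astype(np.uint8),0,1)[0],key=len)
    P=toplane(n,cs.reshape(-1,2).astype(float),.012)
    (c,s,a)=cv2.minAreaRect((P[:,:2]*1000).astype(np.float32)); print(n,c,s,a)
    if n=="top":
        a=np.radians(a); 
        if s[0]>s[1]: a+=np.pi/2
        a=(a+np.pi/2)%np.pi-np.pi/2
        json.dump(dict(o=[c[0]/1e3,c[1]/1e3],a=float(a)),open("frame.json","w")); print(a)
p=np.load("top0.npz")["p"]
cv2.imwrite("pics/r0.png",rect("top",p,.025)[:,:,::-1])
E
```

```text
top (502.08258056640625, 68.87911987304688) (541.69970703125, 391.12066650390625) 80.34918975830078
-0.168438414202841
scene (509.0520324707031, 69.3160400390625) (540.95947265625, 397.0459899902344) 80.2166976928711
```

View pics/r0.png

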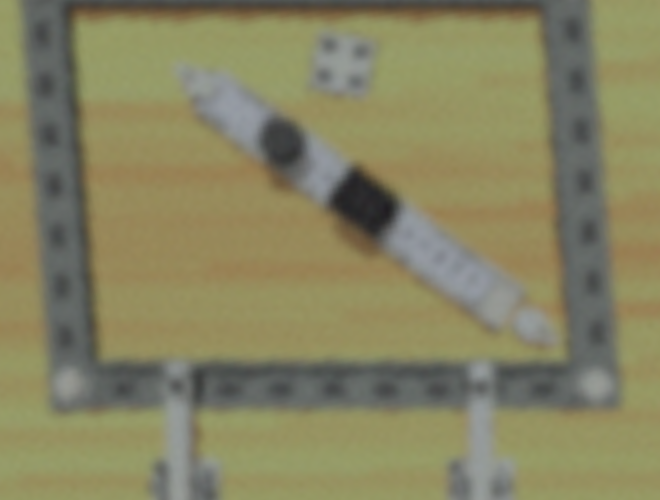

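The rectified view shows the opening shifted about +33 mm in x from the board's centre. The far corners sit about 12 mm left of square. Now I'll refine the frame numerically and locate the block and knob.

```bash
python3 - <<'E'
from h import *
o,a=F(); o=o+rot(a)@np.array([.033,-.001]); json.dump(dict(o=list(o),a=a),open("frame.json","w")); print(o,a)
p=np.load("top0.npz")["p"]
hx,hy,s=.125,.165,2000
for zb in(0,.025):
    im=rect("top",p,zb); sat=cv2.cvtColor(im,cv2.COLOR_RGB2HSV)[...,1].astype(float)
    def edge(prof,pos,inner): # first crossing to <70 going outward
        i=np.argmax(prof<75); return pos[i]
    L=[];Rr=[];N=[];Fa=[]
    for x in np.arange(-.07,.071,.01):
        r=int((hx-x)*s); 
        cols=np.arange(int((hy-.09)*s),0,-1); L.append((x,hy-edge(sat[r-3:r+4,cols].mean(0),cols,1)/s))
        cols=np.arange(int((hy+.095)*s),2*hy*s-1).astype(int); Rr.append((x,hy-edge(sat[r-3:r+4,cols].mean(0),cols,1)/s))
    for y in np.arange(-.10,.101,.01):
        c=int((hy-y)*s)
        rows=np.arange(int((hx-.082)*s),0,-1); Fa.append((y,hx-edge(sat[rows,c-3:c+4].mean(1),rows,1)/s))
        rows=np.arange(int((hx+.075)*s),int(2*hx*s)-1); N.append((y,hx-edge(sat[rows,c-3:c+4].mean(1),rows,1)/s))
    for n,q in(("left",L),("right",Rr),("far",Fa),("near",N)):
        q=np.array(q); k,b=np.polyfit(q[:,0],q[:,1],1); r=q[:,1]-k*q[:,0]-b; g=abs(r)<.003; k,b=np.polyfit(q[g,0],q[g,1],1)
        print(zb,n,"slope %.4f mid %.1fmm"%(k,b*1e3),g.sum())
# dark block/knob top at z=54mm
im=rect("top",p,.054); v=im.max(2); m=(v<75).astype(np.uint8)
k,l,st,c=cv2.connectedComponentsWithStats(m)
for i in range(1,k):
    if st[i,4]>300:
        ys,xs=np.where(l==i); R=cv2.minAreaRect(np.c_[xs,ys].astype(np.float32)); print("dark",st[i,4],[hx-c[i][1]/s,hy-c[i][0]/s],R)
cv2.imwrite("pics/r1.png",np.hstack([rect("top",p,.054)[100:400,60:460],rect("top",p,.009)[100:400,60:460]])[:,:,::-1])
E
```

```text
[0.53444791 0.06236105] -0.168438414202841
0 left slope 0.0711 mid 129.0mm 15
0 right slope 0.0800 mid -112.0mm 4
0 far slope -0.0004 mid 92.9mm 20
0 near slope -0.0023 mid -86.4mm 20
0.025 left slope 0.0711 mid 124.9mm 15
0.025 right slope 0.0850 mid -111.1mm 4
0.025 far slope 0.0001 mid 89.0mm 21
0.025 near slope -0.0039 mid -86.3mm 17
dark 1126 [np.float64(0.016919182948490236), np.float64(0.022385879218472488)] ((285.0, 216.5), (41.0, 34.0), 90.0)
dark 2507 [np.float64(-0.01196729158356602), np.float64(-0.017354806541683254)] ((365.01220703125, 274.17547607421875), (60.66583251953125, 44.67743682861328), 35.83765411376953)
```

View pics/r1.png

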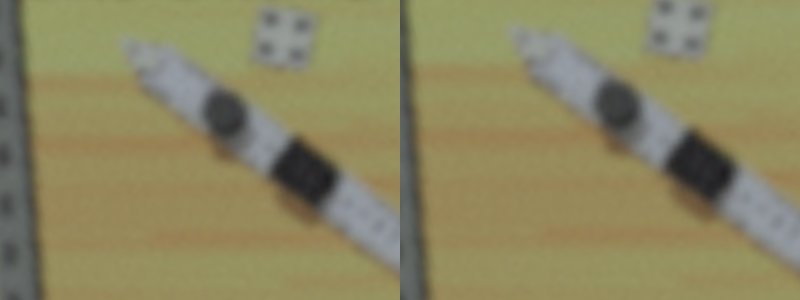

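```bash
cat >> h.py <<'E'
def Rt(psi): c,s=np.cos(psi),np.sin(psi); return np.array([[-s,c,0],[c,s,0],[0,0,-1.]])
def plan(wps,jaw,start=None):
    """wps: (fx,fy,zb,rule_dir_deg[frame]) ; tool y = rule_dir+90. prints rows"""
    st=get_state(); p=st["eef_pos"]; R=Ro.from_quat(st["orientation"]).as_matrix()
    if start is not None: p,R=start
    o,a=F()
    for w in wps:
        q=np.r_[f2w(w[:2])[0],.012+w[2]]; Q=Rt(np.radians(w[3]+90)+a)
        rv=Ro.from_matrix(R.T@Q).as_rotvec(); n=int(max(1,np.ceil(np.linalg.norm(q-p)/.041),np.ceil(np.degrees(np.linalg.norm(rv))/7.1)))
        rows=[];dp=(q-p)/n
        for i in range(n):
            Ri=R@Ro.from_rotvec(rv*i/n).as_matrix(); rows.append(np.r_[Ri.T@dp/.15,rv/n/np.radians(30),jaw].round(3).tolist())
        print("->",w,q.round(4),n)
        for i in range(0,n,5): print([[float(v) for v in r] for r in rows[i:i+5]])
        p,R=q,Q
    return p,R
def where():
    st=get_state(); R=Ro.from_quat(st["orientation"]).as_matrix(); o,a=F()
    f=rot(a).T@st["contact_force"][:2]
    print("t%.2f"%st["clock"],"frame mm",(w2f(st["eef_pos"])[0]*1e3).round(2),"zb %.1f"%((st["eef_pos"][2]-.012)*1e3),"dir %.2f"%(np.degrees(np.arctan2(R[1,1],R[0,1])-a)-90),"F frame",f.round(2),"Fz %.2f"%st["contact_force"][2],"w %.4f g %.1f"%(st["width"],st["gripper_force"]))
E
python3 - <<'E'
from h import *
o,a=F(); o=o+rot(a)@np.array([.0032,.0018]); json.dump(dict(o=list(o),a=a),open("frame.json","w"))
where()
plan([(-.0147,-.019,.15,54.2),(-.0147,-.019,.046,54.2)],60)
E
```

```text
t0.10 frame mm [-428.14  490.06] zb 208.4 dir -8.10 F frame [1.02 0.61] Fz 0.22 w 0.0854 g 0.0
-> (-0.0147, -0.019, 0.15, 54.2) [0.5202 0.0473 0.162 ] 17
[[-0.189, -0.175, 0.023, -0.0, -0.0, -0.122, 60.0], [-0.177, -0.186, 0.023, -0.0, -0.0, -0.122, 60.0], [-0.165, -0.197, 0.023, -0.0, -0.0, -0.122, 60.0], [-0.152, -0.208, 0.023, -0.0, -0.0, -0.122, 60.0], [-0.138, -0.217, 0.023, -0.0, -0.0, -0.122, 60.0]]
[[-0.124, -0.225, 0.023, -0.0, -0.0, -0.122, 60.0], [-0.109, -0.233, 0.023, -0.0, -0.0, -0.122, 60.0], [-0.094, -0.239, 0.023, -0.0, -0.0, -0.122, 60.0], [-0.079, -0.245, 0.023, -0.0, -0.0, -0.122, 60.0], [-0.063, -0.249, 0.023, -0.0, -0.0, -0.122, 60.0]]
[[-0.047, -0.253, 0.023, -0.0, -0.0, -0.122, 60.0], [-0.031, -0.255, 0.023, -0.0, -0.0, -0.122, 60.0], [-0.014, -0.257, 0.023, -0.0, -0.0, -0.122, 60.0], [0.002, -0.257, 0.023, -0.0, -0.0, -0.122, 60.0], [0.018, -0.257, 0.023, -0.0, -0.0, -0.122, 60.0]]
[[0.035, -0.255, 0.023, -0.0, -0.0, -0.122, 60.0], [0.051, -0.252, 0.023, -0.0, -0.0, -0.122, 60.0]]
-> (-0.0147, -0.019, 0.046, 54.2) [0.5202 0.0473 0.058 ] 3
[[0.0, 0.0, 0.231, 0.0, 0.0, 0.0, 60.0], [0.0, 0.0, 0.231, 0.0, 0.0, 0.0, 60.0], [0.0, 0.0, 0.231, 0.0, 0.0, 0.0, 60.0]]
```

apply_moves([
  [-0.189,-0.175,0.023,0,0,-0.122,60],
  [-0.177,-0.186,0.023,0,0,-0.122,60],
  [-0.165,-0.197,0.023,0,0,-0.122,60],
  [-0.152,-0.208,0.023,0,0,-0.122,60],
  [-0.138,-0.217,0.023,0,0,-0.122,60],
])

```text
clock: 0.52
eef_pos: [0.2932, 0.4492, 0.2035]
orientation: [-0.007, 1.0, -0.0, -0.0]
contact_force: [0.6, 0.6, 0.4]
width: 0.0512
gripper_force: 0.0
```

apply_moves([
  [-0.124,-0.225,0.023,0,0,-0.122,60],
  [-0.109,-0.233,0.023,0,0,-0.122,60],
  [-0.094,-0.239,0.023,0,0,-0.122,60],
  [-0.079,-0.245,0.023,0,0,-0.122,60],
  [-0.063,-0.249,0.023,0,0,-0.122,60],
])

```text
clock: 0.93
eef_pos: [0.3877, 0.2812, 0.1866]
orientation: [-0.165, 0.986, -0.0, -0.0]
contact_force: [0.6, -0.1, -0.3]
width: 0.0511
gripper_force: 0.0
```

apply_moves([
  [-0.047,-0.253,0.023,0,0,-0.122,60],
  [-0.031,-0.255,0.023,0,0,-0.122,60],
  [-0.014,-0.257,0.023,0,0,-0.122,60],
  [0.002,-0.257,0.023,0,0,-0.122,60],
  [0.018,-0.257,0.023,0,0,-0.122,60],
])

```text
clock: 1.35
eef_pos: [0.4824, 0.113, 0.1694]
orientation: [-0.32, 0.947, 0.0, -0.0]
contact_force: [0.5, 0.4, 0.2]
width: 0.0512
gripper_force: 0.0
```

apply_moves([
  [0.035,-0.255,0.023,0,0,-0.122,60],
  [0.051,-0.252,0.023,0,0,-0.122,60],
  [0,0,0,0,0,0,60],
  [0,0,0,0,0,0,60],
])

```text
clock: 1.68
eef_pos: [0.5202, 0.0459, 0.1621]
orientation: [-0.377, 0.926, 0.0, -0.001]
contact_force: [0.6, 0.1, -0.7]
width: 0.0512
gripper_force: 0.0
```

```bash
python3 - <<'E'
from h import *
where()
print(get_state()["joint_positions"])
plan([(-.0147,-.019,.046,54.2)],60)
E
```

```text
t1.68 frame mm [-14.52 -20.42] zb 150.1 dir 53.89 F frame [0.57 0.25] Fz -0.70 w 0.0512 g 0.0
[-1.49010055e-02 -1.14866673e-01  1.99194777e+00  1.92916609e-04
  1.26628800e+00 -2.35792795e+00]
-> (-0.0147, -0.019, 0.046, 54.2) [0.5202 0.0473 0.058 ] 3
[[-0.003, 0.002, 0.231, 0.001, -0.001, -0.003, 60.0], [-0.002, 0.002, 0.231, 0.001, -0.001, -0.003, 60.0], [-0.002, 0.002, 0.231, 0.001, -0.001, -0.003, 60.0]]
```

apply_moves([
  [-0.003,0.002,0.231,0,0,-0.003,60],
  [-0.003,0.002,0.231,0,0,-0.003,60],
  [-0.002,0.002,0.231,0,0,-0.003,60],
  [0,0,0,0,0,0,60],
])

```text
clock: 2.02
eef_pos: [0.5136, 0.0503, 0.0515]
orientation: [-0.381, 0.925, 0.003, -0.007]
contact_force: [-2.3, 0.1, -0.7]
width: 0.0509
gripper_force: 0.0
```

apply_moves([
  [0,0,0,0,0,0,20],
  [0,0,0,0,0,0,20],
  [0,0,0,0,0,0,20],
  [0,0,0,0,0,0,20],
], squeeze=30)

```text
clock: 2.35
eef_pos: [0.5223, 0.0494, 0.0619]
orientation: [-0.381, 0.925, -0.001, 0.002]
contact_force: [-0.4, 0.4, 0.4]
width: 0.0173
gripper_force: 0.0
```

```bash
python3 - <<'E'
from h import *
where(); print(get_state()["torque"])
p,_=viewer.capture("scene"); uv=project("scene",np.r_[f2w([0,0])[0],.05])[0].astype(int); print(uv)
cv2.imwrite("pics/s1.png",cv2.resize(p[uv[1]-75:uv[1]+75,uv[0]-100:uv[0]+100,::-1],(800,600),interpolation=cv2.INTER_CUBIC))
E
```

```text
t2.35 frame mm [-13.03 -16.6 ] zb 49.9 dir 54.41 F frame [-0.44  0.28] Fz 0.42 w 0.0173 g 0.0
[0.00405042 0.05059986 0.00326508]
[299 225]
```

View pics/s1.png

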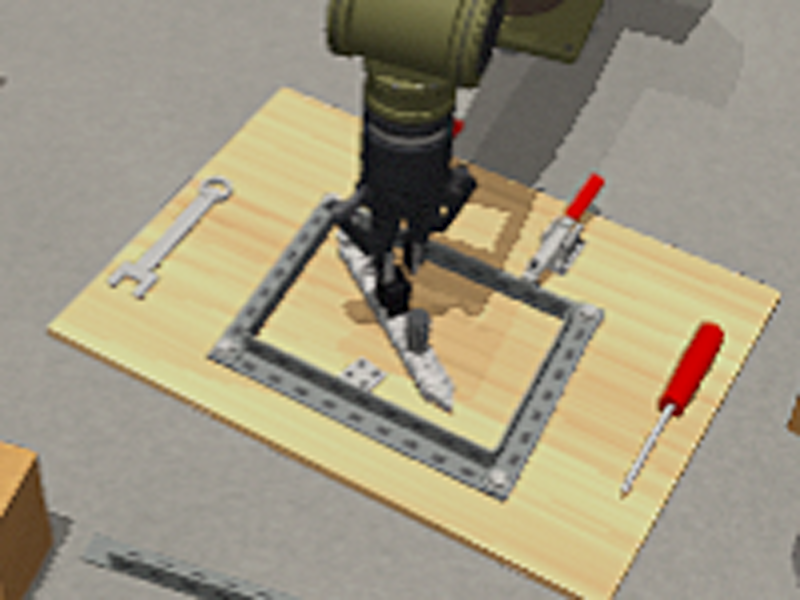

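The picture shows the fingers closed at about (395,280), apparently just beside the black block at (395,295). The opening went to 17 mm without a grip, so I'll check where the rule is now.

```bash
python3 - <<'E'
from h import *
print("now heel,tip",(w2f(toplane("scene",[[285.2,210],[311.5,252]],.021))*1e3).round(1))
print("block?",(w2f(toplane("scene",[[298,224]],.05))*1e3).round(1))
print("s0 heel/tip", (project("scene",np.c_[f2w([[-.085,-.116],[.056,.078]]),[.021,.021]])))
print("s0 block", project("scene",np.c_[f2w([[-.0147,-.019]]),[.066]]))
print("TCP now", project("scene",get_state()["eef_pos"]))
p0=np.load("scene0.npz")["p"];uv=(299,225)
p1,_=viewer.capture("scene")
c=lambda p:cv2.resize(np.ascontiguousarray(p[uv[1]-40:uv[1]+40,uv[0]-27:uv[0]+27,::-1]),(400,592),interpolation=cv2.INTER_CUBIC)
cv2.imwrite("pics/s2.png",np.hstack([c(p0),c(p1)]))
E
```

```text
now heel,tip [[-62.4 -95.4]
 [ 60.3  80.4]]
block? [[-2.7 -9. ]]
s0 heel/tip [[283.56541993 204.26116418]
 [311.46207317 250.85215759]]
s0 block [[297.41863526 217.61504425]]
TCP now [[297.71675728 218.98913461]]
```

View pics/s2.png

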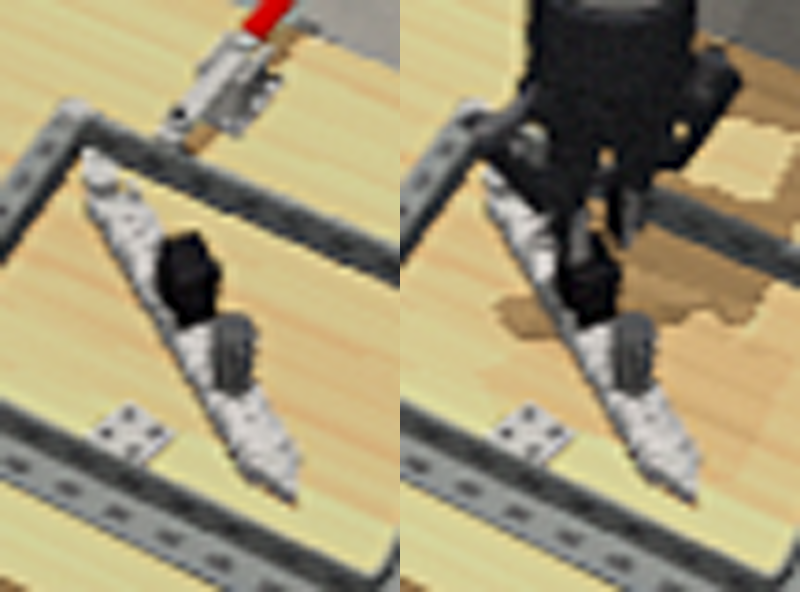

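```bash
python3 - <<'E'
from h import *
where()
m=viewer.camera_model("scene"); z0=np.load("scene0.npz")["d"]; p,d=viewer.capture("scene")
ch=(np.abs(d-z0)>.006)&(d>0)
v,u=np.where(ch); q=cv2.undistortPoints(np.c_[u,v].astype(float).reshape(-1,1,2),m["K"],m["dist"]).reshape(-1,2)
X=(np.c_[q,np.ones(len(q))]*d[v,u][:,None]-m["t"])@m["R"]
g=(np.abs(w2f(X)-w2f(get_state()["eef_pos"])).max(1)<.08)
X=X[g];U=np.c_[u,v][g]; i=X[:,2].argsort()[:45]
st=get_state();R=Ro.from_quat(st["orientation"]).as_matrix()
for k in i[::3]: print(U[k],(X[k,2]-.012).round(4),((X[k]-st["eef_pos"])@R*1e3).round(1))
# rule points in the initial depth around the block
for uv in [(297,217),(298,218),(297,221),(298,224),(303,229),(304,232)]:
    q=cv2.undistortPoints(np.array([[uv]],float),m["K"],m["dist"])[0,0]
    print(uv,[((np.r_[q,1]*dd[uv[1],uv[0]]-m["t"])@m["R"]-[0,0,.012]).round(4)[2] for dd in(z0,d)])
where()
E
```

```text
t2.45 frame mm [-13.63 -16.89] zb 49.1 dir 54.40 F frame [ 0.08 -0.18] Fz -0.33 w 0.0167 g 0.0
[319 229] -0.0083 [-26.1  75.4  56.9]
[315 237] -0.0065 [-55.9  44.3  55.2]
[310 222] -0.006 [15.1 59.4 54.5]
[292 240] -0.0052 [-38.6 -37.1  54. ]
[316 227] -0.005 [-15.9  68.2  53.6]
[281 217] -0.0049 [ 77.2 -29.1  53.5]
[276 236] -0.0049 [ -0.7 -81.8  53.7]
[306 250] -0.0047 [-97.9 -11.3  53.6]
[284 223] -0.0045 [ 45.3 -31.   53.2]
[319 225] -0.0044 [-11.9  82.3  52.9]
[311 243] -0.0043 [-76.8  18.1  53.1]
[321 230] -0.0042 [-36.3  77.9  52.8]
[316 222] -0.0039 [ 5.1 78.7 52.4]
[304 220] -0.0038 [30.6 42.4 52.3]
[308 217] -0.0037 [38.6 62.5 52.2]
(297, 217) [np.float64(0.0527), np.float64(0.0498)]
(298, 218) [np.float64(0.0516), np.float64(0.0523)]
(297, 221) [np.float64(0.0529), np.float64(0.0513)]
(298, 224) [np.float64(0.04), np.float64(0.0398)]
(303, 229) [np.float64(0.0553), np.float64(0.053)]
(304, 232) [np.float64(0.0463), np.float64(0.0471)]
t2.50 frame mm [-13.9  -16.98] zb 48.7 dir 54.40 F frame [-0.22  0.75] Fz 0.07 w 0.0170 g 0.0
```

```bash
python3 - <<'E'
from h import *
m=viewer.camera_model("scene"); z0=np.load("scene0.npz"); D=[];
for i in range(3):
    p,d=viewer.capture("scene"); D.append(d)
d=np.median(D,0); p0=z0["p"]
df=np.abs(p.astype(int)-p0).max(2)>40
v,u=np.where(df); q=cv2.undistortPoints(np.c_[u,v].astype(float).reshape(-1,1,2),m["K"],m["dist"]).reshape(-1,2)
X=(np.c_[q,np.ones(len(q))]*d[v,u][:,None]-m["t"])@m["R"]
st=get_state();R=Ro.from_quat(st["orientation"]).as_matrix(); T=(X-st["eef_pos"])@R*1e3
g=(np.abs(T[:,0])<30)&(np.abs(T[:,1])<45)&(T[:,2]<30)&(T[:,2]>-45)
for k in np.where(g)[0]:
    print((u[k],v[k]),T[k].round(0).astype(int).tolist(),p[v[k],u[k]].tolist(),end=" | ")
where()
E
```

```text
(np.int64(300), np.int64(210)) [1, 6, -42] [20, 13, 22] | (np.int64(300), np.int64(211)) [-1, 6, -39] [0, 0, 1] | (np.int64(300), np.int64(212)) [1, 7, -32] [0, 7, 10] | (np.int64(301), np.int64(212)) [-7, 7, -39] [7, 11, 15] | (np.int64(292), np.int64(213)) [1, -23, -39] [42, 41, 43] | (np.int64(299), np.int64(213)) [6, 6, -22] [142, 110, 70] | (np.int64(300), np.int64(213)) [0, 7, -28] [0, 2, 1] | (np.int64(301), np.int64(213)) [-9, 6, -37] [1, 8, 8] | (np.int64(291), np.int64(214)) [6, -24, -29] [105, 102, 101] | (np.int64(292), np.int64(214)) [-3, -25, -38] [63, 62, 62] | (np.int64(293), np.int64(214)) [-9, -24, -44] [26, 24, 27] | (np.int64(294), np.int64(214)) [-8, -20, -42] [15, 17, 19] | (np.int64(295), np.int64(214)) [-10, -18, -43] [56, 55, 54] | (np.int64(296), np.int64(214)) [-10, -13, -40] [84, 84, 87] | (np.int64(299), np.int64(214)) [5, 6, -19] [108, 83, 53] | (np.int64(300), np.int64(214)) [2, 8, -21] [0, 2, 10] | (np.int64(301), np.int64(214)) [-8, 7, -31] [3, 4, 5] | (np.int64(302), np.int64(214)) [-11, 9, -32] [66, 66, 63] | (np.int64(303), np.int64(214)) [-14, 11,
[... 2022 characters left out ...]
 (np.int64(302), np.int64(218)) [-11, 10, -12] [95, 82, 71] | (np.int64(295), np.int64(219)) [-14, -18, -22] [96, 94, 92] | (np.int64(296), np.int64(219)) [-12, -13, -17] [107, 101, 99] | (np.int64(300), np.int64(219)) [-7, 5, -5] [86, 65, 47] | (np.int64(295), np.int64(220)) [-10, -16, -12] [84, 80, 80] | (np.int64(296), np.int64(220)) [-7, -11, -7] [78, 76, 75] | (np.int64(292), np.int64(223)) [9, -17, 22] [74, 73, 71] | (np.int64(292), np.int64(224)) [6, -18, 24] [90, 88, 87] | (np.int64(293), np.int64(226)) [-1, -18, 27] [74, 74, 73] | (np.int64(294), np.int64(226)) [-10, -18, 19] [35, 34, 36] | t2.65 frame mm [-14.67 -17.19] zb 47.5 dir 54.39 F frame [ 0.01 -0.64] Fz 0.36 w 0.0170 g 0.0
```

```bash
python3 - <<'E'
from h import *
m=viewer.camera_model("scene"); z=np.load("scene0.npz"); d=z["d"]; p=z["p"]
e=np.array([.198,.6185,.2203]); R=Ro.from_quat([.15426,.98803,-.001,-.0002]).as_matrix()
print(project("scene",[e,e+R@[0,.0425,.019],e+R@[0,-.0425,.019],e+R@[0,.0425,0.006],e+R@[0,.0425,-.05]]))
v,u=np.mgrid[125:180,465:530].reshape(2,-1)
q=cv2.undistortPoints(np.c_[u,v].astype(float).reshape(-1,1,2),m["K"],m["dist"]).reshape(-1,2)
X=(np.c_[q,np.ones(len(q))]*d[v,u][:,None]-m["t"])@m["R"]; T=(X-e)@R*1e3
g=(d[v,u]>0)&(np.abs(T[:,0])<20)&(np.abs(T[:,1])<65)&(T[:,2]>-40)&(T[:,2]<40)
T=T[g]; 
for lo in range(-40,40,5):
    s=T[(T[:,2]>=lo)&(T[:,2]<lo+5)]
    print(lo,len(s),np.sort(s[:,1]).round(0).astype(int).tolist()[::2])
E
```

```text
[[488.87441379 169.76962003]
 [498.92624072 179.36445349]
 [474.83322257 168.78945978]
 [500.48020683 176.47210379]
 [507.40618902 163.55510815]]
-40 12 [-55, -48, -44, 44, 47, 52]
-35 11 [-54, -45, -43, 46, 54, 56]
-30 11 [-53, -49, -44, 45, 49, 53]
-25 3 [-43, 47]
-20 0 []
-15 0 []
-10 0 []
-5 0 []
0 0 []
5 0 []
10 0 []
15 0 []
20 0 []
25 0 []
30 0 []
35 0 []
```

The depth data put the fingertips about 27 mm higher than stated relative to the TCP, so the fingers closed above the block. I'll open and lower by feel.

apply_moves([
  [0,0,0,0,0,0,60],
  [0,0,0,0,0,0,60],
  [0,0,0,0,0,0,60],
  [0,0,0.02,0,0,0,60],
  [0,0,0.02,0,0,0,60],
])

```text
clock: 3.07
eef_pos: [0.5204, 0.0491, 0.0529]
orientation: [-0.381, 0.925, -0.0, 0.0]
contact_force: [-0.5, 0.4, 0.3]
width: 0.0514
gripper_force: 0.0
```

apply_moves([
  [0,0,0.02,0,0,0,60],
  [0,0,0.02,0,0,0,60],
  [0,0,0,0,0,0,60],
])

```text
clock: 3.32
eef_pos: [0.5195, 0.0491, 0.0459]
orientation: [-0.381, 0.925, 0.0, -0.001]
contact_force: [-0.1, -0.3, -0.3]
width: 0.0515
gripper_force: 0.0
```

```bash
cat >> h.py <<'E'
def tips():
    m=viewer.camera_model("scene"); z0=np.load("scene0.npz"); p,d=viewer.capture("scene"); st=get_state()
    R=Ro.from_quat(st["orientation"]).as_matrix()
    v,u=np.where(np.abs(p.astype(int)-z0["p"]).max(2)>40)
    q=cv2.undistortPoints(np.c_[u,v].astype(float).reshape(-1,1,2),m["K"],m["dist"]).reshape(-1,2)
    T=((np.c_[q,np.ones(len(q))]*d[v,u][:,None]-m["t"])@m["R"]-st["eef_pos"])@R*1e3
    T=T[(np.abs(T[:,0])<25)&(np.abs(T[:,1])<60)&(T[:,2]>-45)]
    hz=(st["eef_pos"][2]-.012)*1e3
    for lo in range(-40,20,5):
        s=T[(T[:,2]>=lo)&(T[:,2]<lo+5)]; print("h%.0f"%(hz-lo-2),[(int(a),int(b)) for a,b in s[:,:2]])
    return p
E
python3 - <<'E'
from h import *
where(); p=tips(); uv=(299,225)
cv2.imwrite("pics/s3.png",cv2.resize(np.ascontiguousarray(p[uv[1]-40:uv[1]+40,uv[0]-40:uv[0]+40,::-1]),(600,600),interpolation=cv2.INTER_CUBIC))
E
```

```text
t3.32 frame mm [-15.71 -17.34] zb 33.9 dir 54.39 F frame [-0.02 -0.26] Fz -0.32 w 0.0515 g 0.0
h72 [(-4, 23), (5, -39), (1, -41), (-6, -41), (-6, -37), (-8, -34), (-12, -29)]
h67 [(2, 23), (-3, 24), (-7, 22), (-9, 25), (3, -40), (-5, -40), (-7, -37), (-9, -35), (-10, -31)]
h62 [(0, 22), (-7, 23), (-11, 25), (-10, 29), (-12, 24), (-10, -27), (-8, -38), (-13, -32)]
h57 [(2, 24), (-6, 23), (-13, 28), (-6, -33), (-7, -26), (-9, -34)]
h52 [(10, 24), (6, 22), (11, -2), (2, 24), (-5, 36), (12, -13), (5, -16), (-10, 22), (-10, 25), (-10, 29), (-7, 4), (-8, -30), (-10, -27), (-8, -33), (-12, -32)]
h47 [(2, 25), (4, -16)]
h42 []
h37 []
h32 []
h27 [(8, -17)]
h22 [(7, -18), (-9, -18)]
h17 [(13, -18), (7, -17), (-4, -19)]
```

View pics/s3.png

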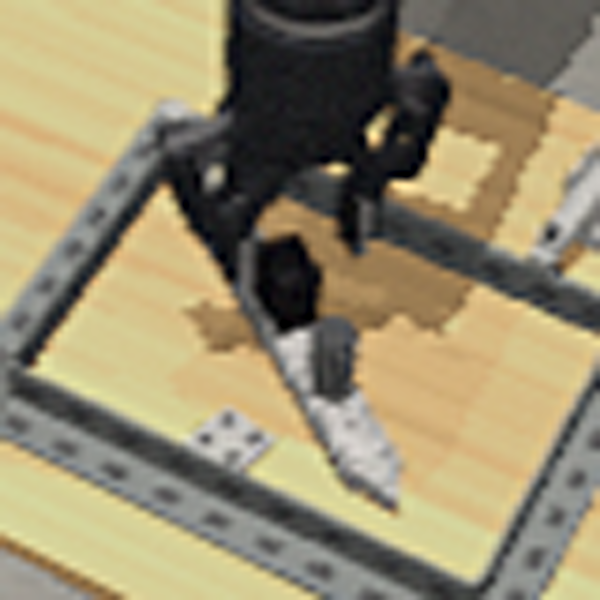

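The fingers now straddle the block, with their tips at about (250,270) and (360,245), and there is no contact force. I'll go 16 mm lower and then grip.

apply_moves([
  [0,0,0.027,0,0,0,60],
  [0,0,0.027,0,0,0,60],
  [0,0,0.027,0,0,0,60],
  [0,0,0.026,0,0,0,60],
  [0,0,0,0,0,0,60],
])

```text
clock: 3.78
eef_pos: [0.5194, 0.0491, 0.0298]
orientation: [-0.381, 0.925, 0.0, -0.001]
contact_force: [-1.0, -0.1, -0.5]
width: 0.0511
gripper_force: 0.0
```

apply_moves([
  [0,0,0,0,0,0,38],
  [0,0,0,0,0,0,34],
  [0,0,0,0,0,0,30],
  [0,0,0,0,0,0,20],
  [0,0,0,0,0,0,20],
], squeeze=30)

```text
clock: 4.2
eef_pos: [0.5213, 0.0487, 0.0318]
orientation: [-0.381, 0.925, -0.001, 0.001]
contact_force: [1.4, -3.6, 0.9]
width: 0.0233
gripper_force: 32.4
```

```bash
python3 - <<'E'
from h import *
where(); print(get_state()["torque"]); tips()
E
```

```text
t4.20 frame mm [-13.87 -17.46] zb 19.8 dir 54.39 F frame [ 2.   -3.29] Fz 0.92 w 0.0233 g 32.4
[-0.56789583 -0.30755364 -0.07657656]
h58 [(9, 9), (8, -2), (2, 9), (-7, 20), (-8, 8), (-8, 12), (4, -27), (-6, -24), (-10, -19), (-10, -15), (-14, -20)]
h53 [(9, 1), (7, 8), (3, 6), (0, 9), (-3, 7), (-7, 20), (-6, 5), (-6, 9), (-8, 12), (-10, 15), (4, -27), (1, -24), (-10, 8), (-12, 10), (-4, -27), (-14, 6), (-6, -28)]
h48 [(-9, 20), (-10, 15), (-4, -23), (-8, -13), (-14, 6), (-5, -27), (-8, -25), (-10, -18), (-18, 4)]
h43 [(-9, 20), (5, -26), (-10, 12), (-11, 15), (1, -27), (-7, -12), (-8, -24), (-11, -18), (-13, -15)]
h38 [(-10, 12), (-11, 16), (-16, 6), (-9, -21), (-13, -19)]
h33 [(-10, 13), (-9, -13), (-15, 6)]
h28 [(-10, -13), (-15, 7)]
h23 [(-17, 6), (-16, -12)]
h18 []
h13 [(18, -15), (9, -15), (0, -15), (-9, -16), (-22, -10)]
h8 []
h3 [(21, 50), (19, 37), (19, 45), (13, 58), (15, 35), (16, 40), (12, 45), (10, 48), (9, 52), (9, 56), (14, 30), (13, 34), (7, 47), (6, 51), (5, 54), (7, 31), (-1, 59), (19, -14), (2, 28), (2, 32), (-1, 43), (-6, 48), (-6, 52), (22, -32), (20, -25), (1, 20), (0, 27), (-1, 30), (-8, 39), (-7, 44), (-8, 47), (-12, 57), (14, -24), (-8, 35), (-15, 48), (-18, 58), (17, -38), (12, -33), (7, -19), (-15, 40), (-24, 55), (8, -31), (5, -28), (3, -21), (7, -39), (3, -37), (1, -26), (0, -34), (-3, -32), (-2, -28), (-5, -25), (-7, -15)]
```

apply_moves([
  [0.007,0,0,0,0,0,20],
  [0.007,0,0,0,0,0,20],
  [0.007,0,0,0,0,0,20],
  [0.007,0,0,0,0,0,20],
])

```text
clock: 4.58
eef_pos: [0.5181, 0.0469, 0.0317]
orientation: [-0.38, 0.925, 0.0, 0.001]
contact_force: [3.4, 3.0, 3.9]
width: 0.0237
gripper_force: 32.4
```

```bash
python3 -c "
from h import *
where()"
```

```text
t4.58 frame mm [-16.76 -19.83] zb 19.7 dir 54.37 F frame [2.8  3.53] Fz 3.95 w 0.0237 g 32.4
```

apply_moves([
  [0.007,0,0,0,0,0,20],
  [0.007,0,0,0,0,0,20],
])

```text
clock: 4.75
eef_pos: [0.5165, 0.0453, 0.0317]
orientation: [-0.38, 0.925, 0.0, 0.001]
contact_force: [3.8, 3.3, 4.1]
width: 0.0235
gripper_force: 32.4
```

```bash
python3 -c "
from h import *
where()"
```

```text
t4.75 frame mm [-18.04 -21.59] zb 19.7 dir 54.38 F frame [3.23 3.89] Fz 4.11 w 0.0235 g 32.4
```

apply_moves([
  [0.007,0,-0.003,0,0,0,20],
  [0.007,0,-0.003,0,0,0,20],
])

```text
clock: 4.92
eef_pos: [0.5141, 0.0436, 0.0318]
orientation: [-0.381, 0.925, 0.0, 0.0]
contact_force: [4.6, 4.4, 0.1]
width: 0.0232
gripper_force: 32.0
```

apply_moves([
  [0.007,0,-0.003,0,0,0,20],
  [0.007,0,0,0,0,0,20],
])

```text
clock: 5.08
eef_pos: [0.5136, 0.0432, 0.0322]
orientation: [-0.38, 0.925, 0.001, 0.002]
contact_force: [8.9, 9.3, -1.2]
width: 0.0232
gripper_force: 31.9
```

```bash
python3 -c "
from h import *
where()"
```

```text
t5.08 frame mm [-20.54 -24.17] zb 20.2 dir 54.31 F frame [ 7.2  10.69] Fz -1.17 w 0.0232 g 31.9
```

Contact on both walls: the force (7, 11) N points along the rule, so the heel is home. I'll release and move along the rule to the knob.

apply_moves([
  [0,0,0,0,0,0,60],
  [0,0,0,0,0,0,60],
  [0,0,0,0,0,0,60],
  [0,0,0,0,0,0,60],
])

```text
clock: 5.42
eef_pos: [0.5116, 0.0415, 0.0314]
orientation: [-0.381, 0.925, 0.0, -0.001]
contact_force: [0.0, 0.3, -0.2]
width: 0.0513
gripper_force: 0.0
```

```bash
python3 -c "
from h import *
where()
st=get_state();R=Ro.from_quat(st['orientation']).as_matrix()
p=w2f(st['eef_pos'])[0];u=np.array([np.cos(np.radians(54.4)),np.sin(np.radians(54.4))])
plan([(-.0205+.05*u[0],-.0242+.05*u[1],.018,54.4)],60)"
```

```text
t5.42 frame mm [-22.26 -26.24] zb 19.4 dir 54.39 F frame [-0.02  0.28] Fz -0.18 w 0.0513 g 0.0
-> (np.float64(0.00860614850786447), np.float64(0.016455038052351385), 0.018, 54.4) [0.5491 0.0784 0.03  ] 2
[[-0.176, -0.001, 0.004, 0.002, -0.002, -0.0, 60.0], [-0.176, -0.001, 0.004, 0.002, -0.002, -0.0, 60.0]]
```

apply_moves([
  [-0.12,0,0.002,0,0,0,60],
  [-0.12,0,0.003,0,0,0,60],
  [-0.112,-0.002,0.003,0,0,0,60],
  [0,0,0,0,0,0,60],
  [0,0,0,0,0,0,60],
])

```text
clock: 5.83
eef_pos: [0.5502, 0.0787, 0.0307]
orientation: [-0.381, 0.925, 0.0, -0.001]
contact_force: [0.2, 0.1, 1.0]
width: 0.0509
gripper_force: 0.0
```

apply_moves([
  [0,0,0,0,0,0,38],
  [0,0,0,0,0,0,32],
  [0,0,0,0,0,0,27],
  [0,0,0,0,0,0,18],
  [0,0,0,0,0,0,18],
], squeeze=35)

```text
clock: 6.25
eef_pos: [0.5499, 0.0785, 0.0311]
orientation: [-0.38, 0.925, 0.0, -0.0]
contact_force: [-2.2, 1.1, 2.4]
width: 0.0208
gripper_force: 34.2
```

```bash
python3 -c "
from h import *
where()"
```

```text
t6.25 frame mm [ 9.31 16.66] zb 19.1 dir 54.36 F frame [-2.35  0.73] Fz 2.41 w 0.0208 g 34.2
```

apply_moves([
  [-0.08,0,0,0,0,0,18],
  [-0.08,0,0,0,0,0,18],
  [-0.08,0,0,0,0,0,18],
  [-0.08,0,0,0,0,0,18],
  [-0.06,0,0,0,0,0,18],
])

```text
clock: 6.67
eef_pos: [0.5922, 0.12, 0.0311]
orientation: [-0.381, 0.925, -0.0, 0.0]
contact_force: [-1.9, -1.3, 1.0]
width: 0.0208
gripper_force: 34.4
```

```bash
python3 -c "
from h import *
where()"
```

```text
t6.67 frame mm [44.07 64.75] zb 19.1 dir 54.43 F frame [-1.67 -1.57] Fz 1.03 w 0.0208 g 34.4
```

apply_moves([
  [-0.01,0,0,0,0,0,18],
  [-0.01,0,0,0,0,0,18],
  [0,0,0,0,0,0,18],
])

```text
clock: 6.92
eef_pos: [0.5937, 0.1213, 0.0311]
orientation: [-0.381, 0.925, -0.0, 0.0]
contact_force: [0.1, 0.7, 1.1]
width: 0.0208
gripper_force: 34.5
```

```bash
python3 -c "
from h import *
where()"
```

```text
t6.92 frame mm [45.29 66.25] zb 19.1 dir 54.41 F frame [-0.05  0.75] Fz 1.08 w 0.0208 g 34.5
```

apply_moves([
  [-0.014,0.002,0,0,0,0,18],
  [-0.014,0.002,0,0,0,0,18],
  [-0.014,0.002,0,0,0,0,18],
  [-0.007,0.001,0,0,0,0,18],
])

```text
clock: 7.25
eef_pos: [0.5971, 0.1264, 0.031]
orientation: [-0.381, 0.925, -0.0, -0.001]
contact_force: [-3.3, -4.1, 2.4]
width: 0.0208
gripper_force: 34.7
```

```bash
python3 -c "
from h import *
where()"
```

```text
t7.25 frame mm [47.87 71.79] zb 19.0 dir 54.41 F frame [-2.58 -4.58] Fz 2.38 w 0.0208 g 34.7
```

apply_moves([
  [-0.005,0.001,0,0,0,0,18],
  [-0.005,0.001,0,0,0,0,18],
])

```text
clock: 7.42
eef_pos: [0.5976, 0.1276, 0.031]
orientation: [-0.381, 0.925, -0.0, -0.001]
contact_force: [-4.7, -4.0, 3.4]
width: 0.0207
gripper_force: 34.8
```

```bash
python3 -c "
from h import *
where()"
```

```text
t7.42 frame mm [48.14 73.13] zb 19.0 dir 54.41 F frame [-4.   -4.76] Fz 3.44 w 0.0207 g 34.8
```

apply_moves([
  [-0.004,0.001,0,0,0,0,18],
  [0,0,0,0,0,0,18],
])

```text
clock: 7.58
eef_pos: [0.5978, 0.1283, 0.031]
orientation: [-0.381, 0.925, 0.0, -0.001]
contact_force: [-4.7, -3.0, 2.9]
width: 0.021
gripper_force: 34.8
```

```bash
python3 -c "
from h import *
where()"
```

```text
t7.58 frame mm [48.26 73.79] zb 19.0 dir 54.42 F frame [-4.12 -3.71] Fz 2.91 w 0.0210 g 34.8
```

apply_moves([
  [0,0,0,0,0,0,18],
])

```text
clock: 7.67
eef_pos: [0.5978, 0.1282, 0.031]
orientation: [-0.381, 0.925, 0.0, -0.001]
contact_force: [-4.7, -3.7, 3.0]
width: 0.0209
gripper_force: 34.8
```

```bash
python3 -c "
from h import *
where()"
```

```text
t7.67 frame mm [48.24 73.78] zb 19.0 dir 54.42 F frame [-4.05 -4.42] Fz 3.02 w 0.0209 g 34.8
```

apply_moves([
  [-0.005,0.002,-0.004,0,0,0,18],
  [-0.003,0.001,0,0,0,0,18],
  [0,0,0,0,0,0,18],
])

```text
clock: 7.92
eef_pos: [0.5979, 0.129, 0.031]
orientation: [-0.381, 0.925, -0.0, -0.002]
contact_force: [-4.3, -5.0, 1.8]
width: 0.0209
gripper_force: 34.6
```

```bash
cat >>h.py <<'E'
def feel():
    where(); st=get_state(); R=Ro.from_quat(st["orientation"]).as_matrix(); print("tool F",(R.T@st["contact_force"]).round(2))
E
python3 -c "
from h import *
feel()"
```

```text
t7.92 frame mm [48.22 74.53] zb 19.0 dir 54.43 F frame [-3.41 -5.67] Fz 1.76 w 0.0209 g 34.6
tool F [ 6.61 -0.52 -1.73]
```

apply_moves([
  [-0.004,0,0,0,0,0,18],
  [0,0,0,0,0,0,18],
])

```text
clock: 8.08
eef_pos: [0.598, 0.1291, 0.031]
orientation: [-0.381, 0.925, -0.0, -0.003]
contact_force: [-6.3, -6.6, 2.8]
width: 0.0211
gripper_force: 34.7
```

```bash
python3 -c "
from h import *
feel()"
```

```text
t8.08 frame mm [48.27 74.61] zb 19.0 dir 54.43 F frame [-5.09 -7.51] Fz 2.76 w 0.0211 g 34.7
tool F [ 9.08 -0.22 -2.71]
```

The tip is now stalled: the force is 9.1 N straight along the bar with no motion, so it is home. I'll hold briefly, release and clear the arm for a photograph.

apply_moves([
  [0,0,0,0,0,0,18],
  [0,0,0,0,0,0,18],
])

```text
clock: 8.25
eef_pos: [0.598, 0.1291, 0.031]
orientation: [-0.381, 0.925, -0.0, -0.003]
contact_force: [-6.2, -6.5, 3.7]
width: 0.0209
gripper_force: 34.7
```

```bash
python3 -c "
from h import *
feel()"
```

```text
t8.25 frame mm [48.25 74.6 ] zb 19.0 dir 54.43 F frame [-5.05 -7.46] Fz 3.65 w 0.0209 g 34.7
tool F [ 9.03 -0.23 -3.61]
```

apply_moves([
  [0,0,0,0,0,0,60],
  [0,0,0,0,0,0,60],
  [0,0,0,0,0,0,60],
  [0,0,-0.15,0,0,0,60],
  [0,0,-0.25,0,0,0,60],
])

```text
clock: 8.67
eef_pos: [0.5962, 0.1302, 0.0872]
orientation: [-0.381, 0.925, 0.002, -0.004]
contact_force: [-0.1, -0.5, 0.1]
width: 0.0515
gripper_force: 0.0
```

apply_moves([
  [-0.1,0,-0.25,0,0,0,60],
  [-0.25,0,-0.1,0,0,0,60],
  [-0.27,0,0,0,0,0,60],
  [-0.27,0,0,0,0,0,60],
  [-0.15,0,0,0,0,0,60],
])

```text
clock: 9.08
eef_pos: [0.7133, 0.2434, 0.1456]
orientation: [-0.381, 0.925, 0.0, 0.002]
contact_force: [-0.7, -0.0, -1.2]
width: 0.0511
gripper_force: 0.0
```

```bash
cat >>h.py <<'E'
def snap(tag,n=4):
    P=[viewer.capture("top")[0].astype(float) for _ in range(n)]; p=np.mean(P,0).astype(np.uint8); np.save(tag+".npy",p); return p
def blobs(p,thr=75,zb=.054,hx=.125,hy=.165,s=2000):
    im=rect("top",p,zb,hx,hy,s); m=(im.max(2)<thr).astype(np.uint8)
    k,l,st,c=cv2.connectedComponentsWithStats(m); out=[]
    for i in range(1,k):
        if 900<st[i,4]<4000:
            ys,xs=np.where(l==i); R=cv2.minAreaRect(np.c_[xs,ys].astype(np.float32)); q=(((hx-c[i][1]/s)*1e3).round(2),((hy-c[i][0]/s)*1e3).round(2)); out.append(q); print("blob",st[i,4],q,R)
    return im
E
python3 - <<'E'
from h import *
where(); p=snap("d1"); im=blobs(p); cv2.imwrite("pics/d1.png",im[:,:,::-1])
E
```

```text
t9.08 frame mm [142.77 206.62] zb 133.6 dir 54.45 F frame [-0.69 -0.14] Fz -1.16 w 0.0511 g 0.0
blob 1031 (np.float64(43.91), np.float64(72.22)) ((185.00001525878906, 162.00001525878906), (41.01219177246094, 31.11269760131836), 45.0)
blob 2354 (np.float64(-23.1), np.float64(-23.12)) ((376.4122314453125, 296.2820739746094), (58.162445068359375, 43.437225341796875), 34.38034439086914)
```

View pics/d1.png

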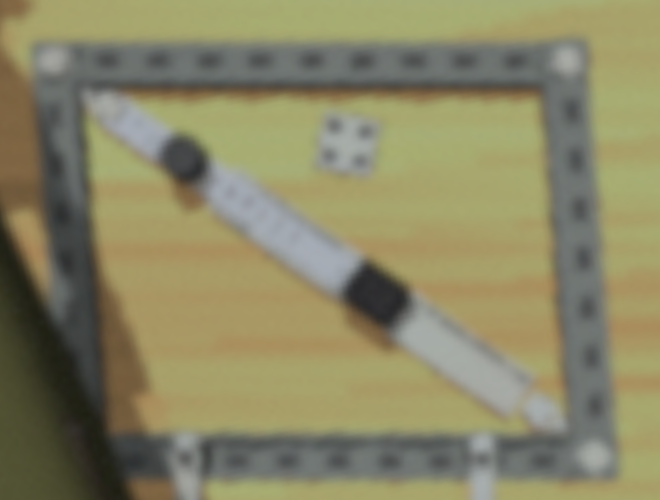

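The picture shows the rule across the whole diagonal with both noses in their corners: tip at (90,97), heel at (560,425), knob at (185,160) and block at (377,294). Next I'll draw the bar in by about 45 mm and then carry the rule by its block.

```bash
python3 - <<'E'
from h import *
plan([(.0471,.073,.10,54.43),(.0471,.073,.018,54.43)],60)
E
```

```text
-> (0.0471, 0.073, 0.1, 54.43) [0.5966 0.1277 0.112 ] 4
[[0.267, 0.0, 0.053, 0.0, -0.0, 0.0, 60.0], [0.267, 0.0, 0.053, 0.0, -0.0, 0.0, 60.0], [0.267, 0.0, 0.053, 0.0, -0.0, 0.0, 60.0], [0.267, 0.0, 0.053, 0.0, -0.0, 0.0, 60.0]]
-> (0.0471, 0.073, 0.018, 54.43) [0.5966 0.1277 0.03  ] 2
[[0.0, 0.0, 0.273, 0.0, 0.0, 0.0, 60.0], [0.0, 0.0, 0.273, 0.0, 0.0, 0.0, 60.0]]
```

apply_moves([
  [0.26,0,0.05,0,0,0,60],
  [0.26,0,0.05,0,0,0,60],
  [0.26,0,0.05,0,0,0,60],
  [0.208,0,0.05,0,0,0,60],
  [0.08,0,0.05,0,0,0,60],
])

```text
clock: 9.7
eef_pos: [0.5929, 0.1242, 0.1058]
orientation: [-0.379, 0.925, 0.0, -0.001]
contact_force: [0.2, -0.5, -0.1]
width: 0.0512
gripper_force: 0.0
```

apply_moves([
  [0,0,0.12,0,0,0,60],
  [0,0,0.12,0,0,0,60],
  [0,0,0.12,0,0,0,60],
  [0,0,0,0,0,0,60],
  [0,0,0,0,0,0,60],
])

```text
clock: 10.12
eef_pos: [0.5952, 0.1265, 0.0519]
orientation: [-0.38, 0.925, 0.0, -0.001]
contact_force: [0.2, 0.3, 0.4]
width: 0.0514
gripper_force: 0.0
```

```bash
python3 - <<'E'
from h import *
feel(); plan([(.0471,.073,.018,54.43)],60)
E
```

```text
t10.12 frame mm [45.94 71.66] zb 39.9 dir 54.34 F frame [0.16 0.37] Fz 0.35 w 0.0514 g 0.0
tool F [-0.4   0.08 -0.35]
-> (0.0471, 0.073, 0.018, 54.43) [0.5966 0.1277 0.03  ] 1
[[-0.012, -0.001, 0.146, 0.003, -0.004, -0.003, 60.0]]
```

Descend, grip, pull in 45 mm (18 mm/row at most).

apply_moves([
  [-0.006,0,0.07,0,0,-0.003,60],
  [-0.006,0,0.076,0,0,0,60],
  [0,0,0,0,0,0,60],
  [0,0,0,0,0,0,40],
  [0,0,0,0,0,0,30],
])

```text
clock: 10.53
eef_pos: [0.5982, 0.1286, 0.0309]
orientation: [-0.381, 0.924, -0.0, 0.0]
contact_force: [-0.0, -0.0, 0.8]
width: 0.028
gripper_force: 0.0
```

apply_moves([
  [0,0,0,0,0,0,18],
  [0,0,0,0,0,0,18],
  [0.03,0,0,0,0,0,18],
  [0.06,0,0,0,0,0,18],
  [0.06,0,0,0,0,0,18],
])

```text
clock: 10.95
eef_pos: [0.5822, 0.1124, 0.0313]
orientation: [-0.381, 0.924, -0.0, 0.001]
contact_force: [0.2, 1.5, 2.6]
width: 0.0207
gripper_force: 34.6
```

apply_moves([
  [0.06,0,0,0,0,0,18],
  [0.06,0,0,0,0,0,18],
  [0.03,0,0,0,0,0,18],
  [0,0,0,0,0,0,18],
])

```text
clock: 11.28
eef_pos: [0.5655, 0.0957, 0.0313]
orientation: [-0.381, 0.925, -0.0, -0.0]
contact_force: [-1.6, 1.2, 2.5]
width: 0.0209
gripper_force: 34.9
```

```bash
python3 - <<'E'
from h import *
feel(); print(get_state()["joint_positions"])
E
```

```text
t11.28 frame mm [21.83 36.25] zb 19.3 dir 54.44 F frame [-1.78  0.87] Fz 2.45 w 0.0209 g 34.9
tool F [ 0.33  1.95 -2.45]
[ 7.43626105e-02  1.52258199e-01  1.96313093e+00 -8.29898100e-04
  1.02625371e+00 -2.27765984e+00]
```

apply_moves([
  [0,0,0,0,0,0,60],
  [0,0,0,0,0,0,60],
  [0.1,0,0,0,0,0,60],
  [0.16,0,0,0,0,0,60],
  [0.14,0,0,0,0,0,60],
])

```text
clock: 11.7
eef_pos: [0.5228, 0.0543, 0.0302]
orientation: [-0.382, 0.924, 0.0, -0.001]
contact_force: [-0.2, -0.6, -0.8]
width: 0.0511
gripper_force: 0.0
```

apply_moves([
  [0.08,0,0,0,0,0,60],
  [0,0,0,0,0,0,60],
  [0,0,0,0,0,0,60],
])

```text
clock: 11.95
eef_pos: [0.5151, 0.046, 0.0307]
orientation: [-0.381, 0.925, 0.0, 0.0]
contact_force: [0.3, 0.5, 1.3]
width: 0.0508
gripper_force: 0.0
```

```bash
python3 - <<'E'
from h import *
feel(); plan([(-.0205,-.0242,.018,54.43)],60)
E
```

```text
t11.95 frame mm [-19.51 -21.15] zb 18.7 dir 54.43 F frame [0.23 0.53] Fz 1.26 w 0.0508 g 0.0
tool F [-0.57  0.12 -1.26]
-> (-0.0205, -0.0242, 0.018, 54.43) [0.5136 0.0432 0.03  ] 1
[[0.02, -0.006, 0.005, 0.0, 0.001, 0.0, 60.0]]
```

apply_moves([
  [0.02,-0.006,0,0,0,0,60],
  [0,0,0,0,0,0,40],
  [0,0,0,0,0,0,30],
  [0,0,0,0,0,0,20],
  [0,0,0,0,0,0,20],
], squeeze=60)

```text
clock: 12.37
eef_pos: [0.5141, 0.0437, 0.0311]
orientation: [-0.381, 0.924, 0.0, 0.0]
contact_force: [0.0, 0.9, 1.2]
width: 0.0228
gripper_force: 60.0
```

apply_moves([
  [0,0,0,0,0,0,20],
  [0,0,-0.06,0,0,0,20],
  [0,0,-0.12,0,0,0,20],
  [0,0,-0.12,0,0,0,20],
  [0,0,-0.06,0,0,0,20],
])

```text
clock: 12.78
eef_pos: [0.5137, 0.0432, 0.0861]
orientation: [-0.381, 0.924, -0.0, 0.0]
contact_force: [0.7, -0.9, -5.8]
width: 0.0231
gripper_force: 60.4
```

```bash
python3 - <<'E'
from h import *
feel(); print(get_state()["torque"]); plan([(-.0084,.0192,.075,-51.8),(-.0084,.0192,.022,-51.8)],20)
E
```

```text
t12.78 frame mm [-20.42 -24.17] zb 74.1 dir 54.49 F frame [ 0.82 -0.78] Fz -5.80 w 0.0231 g 60.4
tool F [ 0.16 -1.11  5.81]
[ 0.0026427  -0.02446068 -0.01768367]
-> (-0.0084, 0.0192, 0.075, -51.8) [0.5328 0.0839 0.087 ] 15
[[-0.019, 0.007, -0.0, -0.0, 0.0, 0.236, 20.0], [-0.018, 0.009, -0.0, -0.0, 0.0, 0.236, 20.0], [-0.017, 0.011, -0.0, -0.0, 0.0, 0.236, 20.0], [-0.015, 0.013, -0.0, -0.0, 0.0, 0.236, 20.0], [-0.013, 0.015, -0.0, -0.0, 0.0, 0.236, 20.0]]
[[-0.011, 0.016, -0.0, -0.0, 0.0, 0.236, 20.0], [-0.009, 0.018, -0.0, -0.0, 0.0, 0.236, 20.0], [-0.007, 0.019, -0.0, -0.0, 0.0, 0.236, 20.0], [-0.005, 0.019, -0.0, -0.0, 0.0, 0.236, 20.0], [-0.002, 0.02, -0.0, -0.0, 0.0, 0.236, 20.0]]
[[0.0, 0.02, -0.0, -0.0, 0.0, 0.236, 20.0], [0.003, 0.02, -0.0, -0.0, 0.0, 0.236, 20.0], [0.005, 0.019, -0.0, -0.0, 0.0, 0.236, 20.0], [0.008, 0.019, -0.0, -0.0, 0.0, 0.236, 20.0], [0.01, 0.017, -0.0, -0.0, 0.0, 0.236, 20.0]]
-> (-0.0084, 0.0192, 0.022, -51.8) [0.5328 0.0839 0.034 ] 2
[[0.0, 0.0, 0.177, 0.0, 0.0, 0.0, 20.0], [0.0, 0.0, 0.177, 0.0, 0.0, 0.0, 20.0]]
```

apply_moves([
  [-0.01,0.003,0,0,0,0.118,20],
  [-0.018,0.008,0,0,0,0.236,20],
  [-0.018,0.01,0,0,0,0.236,20],
  [-0.016,0.012,0,0,0,0.236,20],
  [-0.014,0.014,0,0,0,0.236,20],
])

```text
clock: 13.2
eef_pos: [0.5183, 0.0555, 0.0837]
orientation: [-0.11, 0.994, 0.0, -0.001]
contact_force: [0.4, -0.2, -5.5]
width: 0.0234
gripper_force: 60.3
```

apply_moves([
  [-0.012,0.015,0,0,0,0.236,20],
  [-0.01,0.017,0,0,0,0.236,20],
  [-0.008,0.018,0,0,0,0.236,20],
  [-0.006,0.019,0,0,0,0.236,20],
  [-0.004,0.02,0,0,0,0.236,20],
])

```text
clock: 13.62
eef_pos: [0.5247, 0.0688, 0.0836]
orientation: [0.198, 0.98, -0.0, -0.001]
contact_force: [0.1, -0.1, -5.4]
width: 0.0233
gripper_force: 60.3
```

apply_moves([
  [-0.001,0.02,0,0,0,0.236,20],
  [0.002,0.02,0,0,0,0.236,20],
  [0.004,0.02,0,0,0,0.236,20],
  [0.006,0.019,0,0,0,0.236,20],
  [0.008,0.018,0,0,0,0.236,20],
])

```text
clock: 14.03
eef_pos: [0.5312, 0.0824, 0.0836]
orientation: [0.486, 0.874, -0.001, -0.001]
contact_force: [0.5, 0.7, -5.0]
width: 0.0227
gripper_force: 60.3
```

apply_moves([
  [0.005,0.009,0,0,0,0.118,20],
  [0,0,0,0,0,0,20],
  [0,0,0,0,0,0,20],
])

```text
clock: 14.28
eef_pos: [0.5322, 0.0837, 0.0839]
orientation: [0.51, 0.86, -0.001, -0.001]
contact_force: [0.3, -0.7, -5.3]
width: 0.0232
gripper_force: 60.2
```

```bash
python3 - <<'E'
from h import *
feel(); plan([(-.0084,.0192,.022,-51.8)],20)
p,_=viewer.capture("scene"); uv=(299,225)
cv2.imwrite("pics/s4.png",cv2.resize(np.ascontiguousarray(p[uv[1]-50:uv[1]+50,uv[0]-65:uv[0]+65,::-1]),(780,600),interpolation=cv2.INTER_CUBIC))
E
```

```text
t14.28 frame mm [-8.97 18.87] zb 71.9 dir -51.61 F frame [ 0.44 -0.62] Fz -5.30 w 0.0232 g 60.2
tool F [-0.76 -0.03  5.3 ]
-> (-0.0084, 0.0192, 0.022, -51.8) [0.5328 0.0839 0.034 ] 2
[[-0.0, 0.002, 0.166, -0.002, -0.001, 0.003, 20.0], [-0.0, 0.002, 0.166, -0.002, -0.001, 0.003, 20.0]]
```

View pics/s4.png

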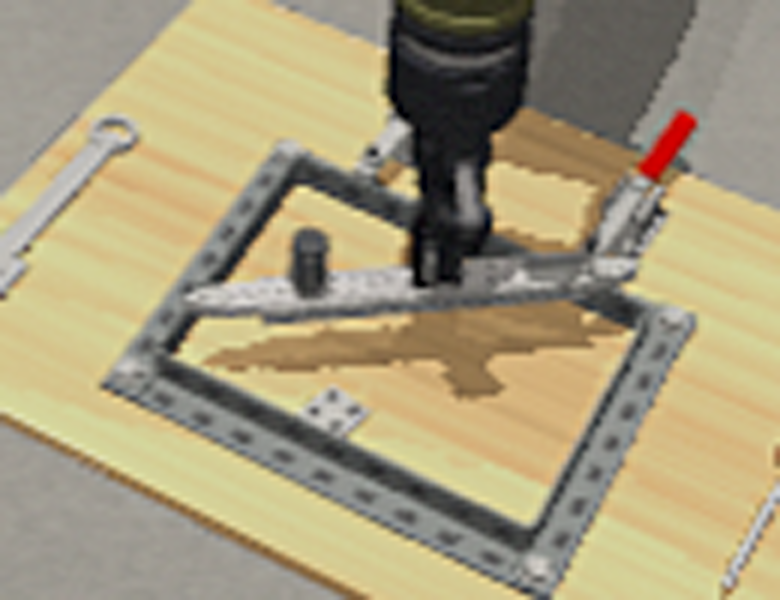

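The picture shows the rule held level above the opening, its heel at about (630,270) and its tip at about (185,298). I'll check these against the corners before lowering.

```bash
python3 - <<'E'
from h import *
print((w2f(toplane("scene",[[234+105,175+45],[234+30.8,175+49.7]],.074))*1e3).round(1))
E
```

```text
[[-74.4 111.3]
 [ 79.7 -93. ]]
```

apply_moves([
  [0,0.002,0.08,0,0,0.003,20],
  [0,0.002,0.1,0,0,0.003,20],
  [0,0,0.08,0,0,0,20],
  [0,0,0.05,0,0,0,20],
  [0,0,0.02,0,0,0,20],
])

```text
clock: 14.75
eef_pos: [0.5319, 0.0839, 0.0328]
orientation: [0.512, 0.859, -0.001, -0.002]
contact_force: [-0.2, -0.8, -4.7]
width: 0.0225
gripper_force: 60.1
```

apply_moves([
  [0,0,0.01,0,0,0,20],
  [0,0,0,0,0,0,20],
])

```text
clock: 14.92
eef_pos: [0.5336, 0.0841, 0.0335]
orientation: [0.512, 0.859, -0.0, -0.0]
contact_force: [-0.2, 1.0, -5.1]
width: 0.0229
gripper_force: 60.1
```

```bash
python3 - <<'E'
from h import *
feel()
E
```

```text
t14.92 frame mm [-7.63 19.47] zb 21.5 dir -51.89 F frame [-0.39  0.96] Fz -5.09 w 0.0229 g 60.1
tool F [1.   0.29 5.09]
```

apply_moves([
  [0,0,0.007,0,0,0,20],
  [0.007,0,0.005,0,0,0,20],
  [0.01,0,0,0,0,0,20],
  [0.01,0,0,0,0,0,20],
])

```text
clock: 15.25
eef_pos: [0.532, 0.0878, 0.0325]
orientation: [0.512, 0.859, 0.0, 0.0]
contact_force: [0.6, -0.4, -6.2]
width: 0.0233
gripper_force: 60.1
```

```bash
python3 -c "
from h import *
feel()"
```

```text
t15.25 frame mm [-9.91 22.88] zb 20.5 dir -51.90 F frame [ 0.66 -0.33] Fz -6.17 w 0.0233 g 60.1
tool F [-0.66  0.31  6.17]
```

apply_moves([
  [0.007,0,0,0,0,0,20],
  [0.007,0,0,0,0,0,20],
])

```text
clock: 15.42
eef_pos: [0.5308, 0.0897, 0.0322]
orientation: [0.512, 0.859, 0.0, 0.0]
contact_force: [0.4, 0.9, -4.5]
width: 0.0228
gripper_force: 60.1
```

```bash
python3 -c "
from h import *
feel()"
```

```text
t15.42 frame mm [-11.4   24.53] zb 20.2 dir -51.89 F frame [0.2  0.94] Fz -4.51 w 0.0228 g 60.1
tool F [0.61 0.74 4.51]
```

apply_moves([
  [0,0,0.006,0,0,0,20],
  [0.007,0,0.004,0,0,0,20],
  [0.007,0,0,0,0,0,20],
])

```text
clock: 15.67
eef_pos: [0.5307, 0.0911, 0.0314]
orientation: [0.512, 0.859, 0.0, 0.001]
contact_force: [-0.4, -2.1, -1.2]
width: 0.0228
gripper_force: 60.8
```

```bash
python3 -c "
from h import *
feel()"
```

```text
t15.67 frame mm [-11.77  25.93] zb 19.4 dir -51.90 F frame [-0.03 -2.16] Fz -1.19 w 0.0228 g 60.8
tool F [-1.68 -1.35  1.19]
```

apply_moves([
  [0.007,0,0,0,0,0,20],
  [0.007,0,0,0,0,0,20],
])

```text
clock: 15.83
eef_pos: [0.5305, 0.0919, 0.0318]
orientation: [0.511, 0.86, -0.0, 0.002]
contact_force: [3.3, -9.3, -0.5]
width: 0.0228
gripper_force: 61.0
```

```bash
python3 -c "
from h import *
feel()"
```

```text
t15.83 frame mm [-12.02  26.65] zb 19.8 dir -51.82 F frame [ 4.84 -8.63] Fz -0.55 w 0.0228 g 61.0
tool F [-9.77 -1.53  0.59]
```

apply_moves([
  [0.003,-0.004,0,0,0,0,20],
  [0.003,-0.004,0,0,0,0,20],
  [0,0,0,0,0,0,20],
])

```text
clock: 16.08
eef_pos: [0.5295, 0.0919, 0.032]
orientation: [0.511, 0.859, 0.0, 0.003]
contact_force: [2.2, -7.4, -0.6]
width: 0.0231
gripper_force: 60.8
```

```bash
python3 -c "
from h import *
feel()"
```

```text
t16.08 frame mm [-12.99  26.52] zb 20.0 dir -51.84 F frame [ 3.44 -6.92] Fz -0.56 w 0.0231 g 60.8
tool F [-7.57 -1.57  0.6 ]
```

apply_moves([
  [0.003,-0.005,0,0,0,0,20],
  [0.003,-0.005,0,0,0,0,20],
  [0.003,-0.005,0,0,0,0,20],
])

```text
clock: 16.33
eef_pos: [0.5272, 0.0921, 0.0321]
orientation: [0.511, 0.859, 0.0, 0.003]
contact_force: [4.0, -7.1, -1.9]
width: 0.023
gripper_force: 60.7
```

```bash
python3 -c "
from h import *
feel()"
```

```text
t16.33 frame mm [-15.35  26.27] zb 20.1 dir -51.87 F frame [ 5.12 -6.36] Fz -1.86 w 0.0230 g 60.7
tool F [-8.16  0.09  1.9 ]
```

apply_moves([
  [0.003,-0.005,0,0,0,0,20],
  [0.003,-0.004,0,0,0,0,20],
])

```text
clock: 16.5
eef_pos: [0.5262, 0.0921, 0.0323]
orientation: [0.512, 0.859, 0.001, 0.004]
contact_force: [7.1, -7.6, -1.7]
width: 0.023
gripper_force: 60.6
```

```bash
python3 -c "
from h import *
feel()"
```

```text
t16.50 frame mm [-16.32  26.11] zb 20.3 dir -51.89 F frame [ 8.28 -6.32] Fz -1.67 w 0.0230 g 60.6
tool F [-10.07   2.61   1.75]
```

apply_moves([
  [0.005,0,0,0,0,0,20],
  [0,0,0,0,0,0,20],
])

```text
clock: 16.67
eef_pos: [0.5263, 0.0922, 0.0325]
orientation: [0.511, 0.859, 0.0, 0.005]
contact_force: [6.9, -9.6, -1.3]
width: 0.023
gripper_force: 60.7
```

```bash
python3 -c "
from h import *
feel()"
```

```text
t16.67 frame mm [-16.28  26.27] zb 20.5 dir -51.86 F frame [ 8.45 -8.25] Fz -1.33 w 0.0230 g 60.7
tool F [-11.7    1.54   1.43]
```

apply_moves([
  [0,0,0,0,0,0,60],
  [0,0,0,0,0,0,60],
  [0,0,0,0,0,0,60],
  [0,0,0,0,0,0,60],
])

```text
clock: 17.0
eef_pos: [0.5227, 0.0947, 0.0307]
orientation: [0.512, 0.859, 0.0, -0.0]
contact_force: [-0.0, -0.0, -0.2]
width: 0.0514
gripper_force: 0.0
```

```bash
python3 -c "
from h import *
feel()
u=np.array([np.cos(np.radians(-51.8)),np.sin(np.radians(-51.8))])
p=np.array([-.0163,.0261])+.0738*u
plan([(*p,.018,-51.8)],60)"
```

```text
t17.00 frame mm [-20.21  28.12] zb 18.7 dir -51.89 F frame [-0.02 -0.02] Fz -0.18 w 0.0514 g 0.0
tool F [ 0.   -0.03  0.18]
-> (np.float64(0.029338539577387506), np.float64(-0.03189623871634466), 0.018, -51.8) [0.5615 0.0272 0.03  ] 2
[[-0.259, 0.006, 0.002, 0.0, -0.0, -0.002, 60.0], [-0.259, 0.006, 0.002, 0.0, -0.0, -0.002, 60.0]]
```

apply_moves([
  [-0.1,0.002,0,0,0,0,60],
  [-0.16,0.004,0,0,0,0,60],
  [-0.16,0.004,0,0,0,0,60],
  [-0.098,0.002,0,0,0,0,60],
  [0,0,0,0,0,0,60],
])

```text
clock: 17.42
eef_pos: [0.5627, 0.0251, 0.031]
orientation: [0.513, 0.859, 0.0, 0.001]
contact_force: [-0.2, -0.3, -0.2]
width: 0.0516
gripper_force: 0.0
```

apply_moves([
  [0,0,0,0,0,0,60],
  [0,0,0,0,0,0,38],
  [0,0,0,0,0,0,28],
  [0,0,0,0,0,0,18],
  [0,0,0,0,0,0,18],
], squeeze=35)

```text
clock: 17.83
eef_pos: [0.5608, 0.0277, 0.0304]
orientation: [0.511, 0.859, 0.0, -0.0]
contact_force: [0.3, 1.1, 0.4]
width: 0.0209
gripper_force: 34.4
```

```bash
python3 -c "
from h import *
feel()"
```

```text
t17.83 frame mm [ 28.63 -31.53] zb 18.4 dir -51.85 F frame [0.1  1.11] Fz 0.36 w 0.0209 g 34.4
tool F [ 0.81  0.77 -0.36]
```

apply_moves([
  [-0.03,0,0,0,0,0,18],
  [-0.04,0,0,0,0,0,18],
  [-0.04,0,0,0,0,0,18],
  [-0.03,0,0,0,0,0,18],
])

```text
clock: 18.17
eef_pos: [0.5716, 0.0078, 0.0305]
orientation: [0.512, 0.859, 0.0, 0.0]
contact_force: [0.3, 1.0, 0.5]
width: 0.0206
gripper_force: 34.4
```

```bash
python3 -c "
from h import *
feel()"
```

```text
t18.17 frame mm [ 42.58 -49.36] zb 18.5 dir -51.91 F frame [0.11 1.02] Fz 0.46 w 0.0206 g 34.4
tool F [ 0.74  0.72 -0.46]
```

apply_moves([
  [-0.01,0,0,0,0,0,18],
  [-0.01,0,0,0,0,0,18],
  [0,0,0,0,0,0,18],
])

```text
clock: 18.42
eef_pos: [0.5725, 0.0062, 0.0304]
orientation: [0.512, 0.859, 0.0, -0.001]
contact_force: [-1.1, 4.3, 0.3]
width: 0.021
gripper_force: 34.5
```

```bash
python3 -c "
from h import *
feel()"
```

```text
t18.42 frame mm [ 43.7  -50.84] zb 18.4 dir -51.95 F frame [-1.78  4.03] Fz 0.32 w 0.0210 g 34.5
tool F [ 4.28  1.08 -0.31]
```

apply_moves([
  [-0.004,0.003,0,0,0,0,18],
  [-0.003,0.003,0,0,0,0,18],
  [0,0,0,0,0,0,18],
])

```text
clock: 18.67
eef_pos: [0.5727, 0.0061, 0.0303]
orientation: [0.512, 0.859, -0.0, -0.002]
contact_force: [-4.6, 4.2, 2.8]
width: 0.0211
gripper_force: 34.8
```

```bash
python3 -c "
from h import *
feel()"
```

```text
t18.67 frame mm [ 43.94 -50.86] zb 18.3 dir -51.90 F frame [-5.22  3.39] Fz 2.76 w 0.0211 g 34.8
tool F [ 5.9  -2.02 -2.74]
```

apply_moves([
  [-0.003,0.003,0,0,0,0,18],
  [-0.003,0.003,0,0,0,0,18],
  [0,0,0,0,0,0,18],
])

```text
clock: 18.92
eef_pos: [0.5729, 0.006, 0.0303]
orientation: [0.512, 0.859, -0.001, -0.003]
contact_force: [-8.2, 6.0, 5.9]
width: 0.021
gripper_force: 35.1
```

```bash
python3 -c "
from h import *
feel()"
```

```text
t18.92 frame mm [ 44.19 -50.89] zb 18.3 dir -51.89 F frame [-9.08  4.53] Fz 5.89 w 0.0210 g 35.1
tool F [ 9.2  -4.38 -5.83]
```

apply_moves([
  [0,-0.005,-0.003,0,0,0,18],
  [0,0,0,0,0,0,18],
])

```text
clock: 19.08
eef_pos: [0.5728, 0.006, 0.0304]
orientation: [0.512, 0.859, 0.0, -0.002]
contact_force: [-4.8, 7.4, 1.1]
width: 0.0205
gripper_force: 34.6
```

```bash
python3 -c "
from h import *
feel()"
```

```text
t19.08 frame mm [ 44.11 -50.95] zb 18.4 dir -51.91 F frame [-5.99  6.46] Fz 1.10 w 0.0205 g 34.6
tool F [ 8.79 -0.73 -1.07]
```

apply_moves([
  [0,0,0,0,0,0,18],
  [0,0,0,0,0,0,18],
])

```text
clock: 19.25
eef_pos: [0.5729, 0.006, 0.0304]
orientation: [0.512, 0.859, 0.0, -0.002]
contact_force: [-4.1, 7.2, 2.4]
width: 0.0209
gripper_force: 34.6
```

```bash
python3 -c "
from h import *
feel()"
```

```text
t19.25 frame mm [ 44.12 -50.92] zb 18.4 dir -51.90 F frame [-5.27  6.4 ] Fz 2.42 w 0.0209 g 34.6
tool F [ 8.3  -0.21 -2.39]
```

apply_moves([
  [0,0,0,0,0,0,60],
  [0,0,0,0,0,0,60],
  [0,0,0,0,0,0,60],
  [0,0,-0.15,0,0,0,60],
  [0,0,-0.25,0,0,0,60],
])

```text
clock: 19.67
eef_pos: [0.5708, 0.0043, 0.0867]
orientation: [0.512, 0.859, -0.002, -0.004]
contact_force: [0.3, -0.3, -0.2]
width: 0.0511
gripper_force: 0.0
```

apply_moves([
  [-0.1,0,-0.25,0,0,0,60],
  [-0.25,0,-0.1,0,0,0,60],
  [-0.27,0,0,0,0,0,60],
  [-0.27,0,0,0,0,0,60],
  [-0.27,0,0,0,0,0,60],
])

```text
clock: 20.08
eef_pos: [0.6587, -0.1506, 0.1448]
orientation: [0.512, 0.859, 0.0, 0.001]
contact_force: [0.1, 0.7, -0.2]
width: 0.0511
gripper_force: 0.0
```

```bash
cat >>h.py <<'E'
def edges(p,zb=0,thr=75,hx=.125,hy=.165,s=2000):
    """inside faces at board level: line fits of left/right sides y(x), far rail"""
    sat=cv2.cvtColor(rect("top",p,zb,hx,hy,s),cv2.COLOR_RGB2HSV)[...,1].astype(float); o={}
    xs=np.arange(-.08,.081,.005)
    for n,c0,st in(("L",.09,-1),("R",-.09,1)):
        q=[]
        for x in xs:
            r=int((hx-x)*s); c=np.arange(int((hy-c0)*s),int((hy-c0)*s)+st*100,st); pr=sat[r-2:r+3,c].mean(0)
            i=len(pr)-1-np.argmax((pr>95)[::-1])  # outermost yellow
            q.append((x,hy-c[i]/s))
        q=np.array(q); f=np.ones(len(q),bool)
        for _ in range(4):
            k=np.polyfit(q[f,0],q[f,1],1); f=np.abs(q[:,1]-np.polyval(k,q[:,0]))<.002
        o[n]=(k,f.sum()); print(n,"slope*180 %.2f mid %.2f n%d"%(k[0]*180,k[1]*1e3,f.sum()))
E
python3 - <<'E'
from h import *
where(); p=snap("d2")
for t in(70,85,100):
    for f in("d1","d2"): print(t,f); blobs(np.load(f+".npy"),t)
for f in("d1","d2"): edges(np.load(f+".npy"))
cv2.imwrite("pics/d2.png",rect("top",p,.025)[:,:,::-1])
E
```

```text
t20.08 frame mm [ 154.96 -190.95] zb 132.8 dir -51.89 F frame [-0.06  0.66] Fz -0.24 w 0.0511 g 0.0
70 d1
blob 2223 (np.float64(-23.07), np.float64(-23.15)) ((376.3631896972656, 296.353759765625), (57.03307342529297, 42.13410949707031), 34.38034439086914)
70 d2
blob 2337 (np.float64(-18.74), np.float64(22.65)) ((284.20001220703125, 287.60003662109375), (48.80000686645508, 51.60000228881836), 53.13010025024414)
85 d1
blob 1297 (np.float64(44.17), np.float64(72.52)) ((185.00001525878906, 161.50001525878906), (44.547725677490234, 34.64822769165039), 45.0)
blob 2610 (np.float64(-23.23), np.float64(-23.16)) ((376.6586608886719, 296.7079162597656), (61.22564697265625, 46.208656311035156), 34.215702056884766)
85 d2
blob 1129 (np.float64(40.29), np.float64(-52.21)) ((435.58624267578125, 169.0344696044922), (35.65350341796875, 39.367408752441406), 21.801406860351562)
blob 2766 (np.float64(-18.92), np.float64(22.56)) ((284.765380859375, 288.1269226074219), (53.2374153137207, 55.956298828125), 52.12501525878906)
100 d1
blob 1622 (np.float64(44.16), np.float64(72.58)) ((185.50001525878906, 162.0
[... 555 characters left out ...]
2.44)) ((285.0630798339844, 288.8075866699219), (58.18754959106445, 59.647857666015625), 51.842769622802734)
blob 986 (np.float64(-99.75), np.float64(96.38)) ((140.15383911132812, 450.76922607421875), (32.947513580322266, 56.08921813964844), 78.69007110595703)
blob 1587 (np.float64(-100.07), np.float64(-50.48)) ((423.6678771972656, 454.5403747558594), (34.014686584472656, 88.53510284423828), 88.26429748535156)
blob 2532 (np.float64(-100.07), np.float64(29.78)) ((282.2961730957031, 452.91705322265625), (35.177940368652344, 164.1483612060547), 87.35746002197266)
L slope*180 11.58 mid 126.02 n22
R slope*180 21.61 mid -109.70 n16
L slope*180 26.79 mid 128.82 n15
R slope*180 -32.88 mid -126.15 n8
```

Both diagonals are measured. The block-to-knob distances are 117.2 mm and 95.3 mm, so the lengths are about 311 mm and 289 mm, differing by about 22 mm. The far end is therefore about 13.6 mm too far left. I'll cross-check that with the corner bolts and plan a push on the left side's outer face.

```bash
cat >>h.py <<'E'
def bolts(p,guess,zb=.014,hx=.125,hy=.165,s=4000,r=11):
    im=rect("top",p,zb,hx,hy,s); hsv=cv2.cvtColor(im,cv2.COLOR_RGB2HSV); w0=im.min(2).astype(float); out=[]
    for x,y in guess:
        for _ in range(4):
            rr,cc=np.mgrid[int((hx-x)*s)-r*4:int((hx-x)*s)+r*4+1,int((hy-y)*s)-r*4:int((hy-y)*s)+r*4+1]
            rr=rr.clip(0,im.shape[0]-1); cc=cc.clip(0,im.shape[1]-1)
            w=w0[rr,cc]; w=np.clip(w-np.percentile(w,70),0,None)
            x=hx-(w*rr).sum()/w.sum()/s; y=hy-(w*cc).sum()/w.sum()/s
        out.append((x*1e3,y*1e3))
    return np.array(out).round(2)
G=[(.105,.148),(.105,-.122),(-.102,.132),(-.102,-.132)]
E
python3 - <<'E'
from h import *
b=bolts(np.load("top0.npz")["p"],G); print(b)
fl,fr,nl,nr=b; d=nl-nr; print("near slope",d[0]/d[1],"s by bolts",(fl+fr-nl-nr)[1]/2+ (fl+fr-nl-nr)[0]/2*d[0]/d[1])
print(bolts(np.load("d1.npy"),G[:2]),bolts(np.load("d2.npy"),G))
for n,pt in(("screwdriver",[[168,238],[176,186]]),): print(n,w2f(toplane("top",pt,.02))*1e3)
plan([(.07,.156,.095,-90),(.07,.156,.02,-90)],0)
E
```

```text
[[ 102.07  146.71]
 [ 102.15 -120.15]
 [-102.86  132.73]
 [-103.44 -134.42]]
near slope 0.0021710649447875662 s by bolts 14.570632790567096
[[ 102.12  146.76]
 [ 102.07 -120.2 ]] [[ 102.12  146.74]
 [ 102.19 -120.21]
 [-103.01  132.78]
 [ -87.02 -107.36]]
screwdriver [[-100.95451047  229.2540155 ]
 [  49.60669967  238.9832046 ]]
-> (0.07, 0.156, 0.095, -90) [0.6331 0.2057 0.107 ] 9
[[0.24, 0.109, 0.027, -0.0, -0.0, 0.141, 0.0], [0.248, 0.091, 0.027, -0.0, -0.0, 0.141, 0.0], [0.254, 0.073, 0.027, -0.0, -0.0, 0.141, 0.0], [0.258, 0.054, 0.027, -0.0, -0.0, 0.141, 0.0], [0.262, 0.034, 0.027, -0.0, -0.0, 0.141, 0.0]]
[[0.264, 0.015, 0.027, -0.0, -0.0, 0.141, 0.0], [0.264, -0.004, 0.027, -0.0, -0.0, 0.141, 0.0], [0.263, -0.024, 0.027, -0.0, -0.0, 0.141, 0.0], [0.26, -0.043, 0.027, -0.0, -0.0, 0.141, 0.0]]
-> (0.07, 0.156, 0.02, -90) [0.6331 0.2057 0.032 ] 2
[[0.0, 0.0, 0.25, 0.0, 0.0, 0.0, 0.0], [0.0, 0.0, 0.25, 0.0, 0.0, 0.0, 0.0]]
```

View pics/d2.png

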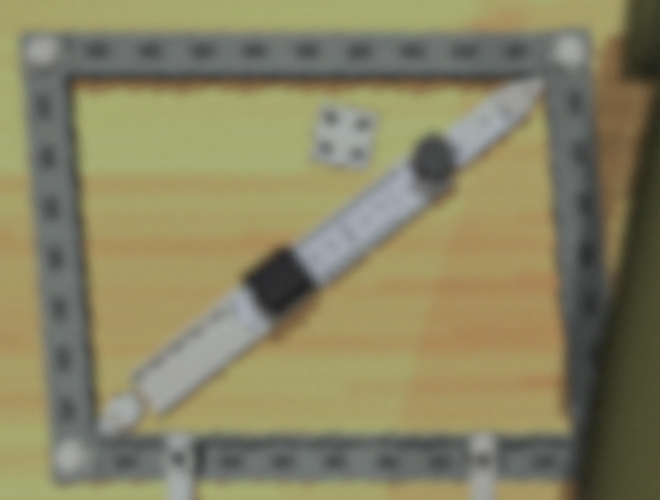

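The picture shows the rule on the second diagonal, with its heel at (110,415) and tip at (540,90), both in their corners. The bolts give about 14.3 mm against about 13.6 mm from the rule, and they haven't moved during measuring. I'll go over to push the left side.

apply_moves([
  [0.24,0.109,0.027,0,0,0.141,0],
  [0.248,0.091,0.027,0,0,0.141,0],
  [0.254,0.073,0.027,0,0,0.141,0],
  [0.258,0.054,0.027,0,0,0.141,0],
  [0.262,0.034,0.027,0,0,0.141,0],
])

```text
clock: 20.7
eef_pos: [0.6422, 0.0518, 0.1232]
orientation: [0.662, 0.75, 0.0, 0.0]
contact_force: [1.6, 0.6, -0.5]
width: -0.0002
gripper_force: 0.0
```

apply_moves([
  [0.264,0.015,0.027,0,0,0.141,0],
  [0.264,-0.004,0.027,0,0,0.141,0],
  [0.263,-0.024,0.027,0,0,0.141,0],
  [0.26,-0.043,0.027,0,0,0.141,0],
  [0,0,0,0,0,0,0],
])

```text
clock: 21.12
eef_pos: [0.6296, 0.2143, 0.1063]
orientation: [0.762, 0.647, 0.0, -0.001]
contact_force: [1.2, -0.9, -0.3]
width: 0.0004
gripper_force: 0.0
```

apply_moves([
  [0,0,0,0,0,0,0],
  [0,0,0,0,0,0,0],
])

```text
clock: 21.28
eef_pos: [0.6317, 0.2076, 0.1071]
orientation: [0.763, 0.646, -0.0, 0.0]
contact_force: [-0.2, 0.5, -0.1]
width: 0.0002
gripper_force: 0.0
```

```bash
python3 - <<'E'
from h import *
feel(); print(get_state()["joint_positions"].round(2)); plan([(.07,.156,.02,-90)],0)
E
```

```text
t21.28 frame mm [ 68.29 157.72] zb 95.1 dir -89.83 F frame [-0.28  0.47] Fz -0.13 w 0.0002 g 0.0
tool F [ 0.47 -0.28  0.13]
[ 0.24  0.25  1.71 -0.    1.19  0.4 ]
-> (0.07, 0.156, 0.02, -90) [0.6331 0.2057 0.032 ] 2
[[-0.006, 0.006, 0.25, 0.0, 0.0, 0.003, 0.0], [-0.006, 0.006, 0.25, 0.0, 0.0, 0.003, 0.0]]
```

apply_moves([
  [0,0,0.15,0,0,0,0],
  [0,0,0.15,0,0,0,0],
  [0,0,0.13,0,0,0,0],
  [0,0,0.07,0,0,0,0],
  [0,0,0,0,0,0,0],
])

```text
clock: 21.7
eef_pos: [0.6303, 0.2052, 0.0289]
orientation: [0.764, 0.645, -0.003, -0.001]
contact_force: [-1.5, 0.1, -1.0]
width: -0.0001
gripper_force: 0.0
```

apply_moves([
  [0,0,0,0,0,0,0],
])

```text
clock: 21.78
eef_pos: [0.6324, 0.2061, 0.032]
orientation: [0.764, 0.645, -0.0, -0.0]
contact_force: [0.2, 0.1, 0.4]
width: 0.0
gripper_force: 0.0
```

```bash
python3 - <<'E'
from h import *
feel(); 
import io,contextlib
b=io.StringIO()
with contextlib.redirect_stdout(b): tips()
print("\n".join(l[:300] for l in b.getvalue().splitlines()))
E
```

```text
t21.78 frame mm [ 69.31 156.32] zb 20.0 dir -90.03 F frame [0.18 0.13] Fz 0.42 w 0.0000 g 0.0
tool F [ 0.13  0.18 -0.42]
h59 [(9, -6), (9, 0), (9, 7)]
h54 [(10, 0), (7, 8), (10, 7), (0, 16), (5, 12)]
h49 [(-3, 13), (10, 6), (4, 15)]
h44 [(-6, 14), (6, 5), (-2, 14), (5, 9), (4, 15)]
h39 [(9, -5), (10, -3), (-6, 14), (0, 10), (7, 5), (9, 2), (-2, 13), (1, 14), (8, 7), (5, 15)]
h34 [(5, 6), (9, 8)]
h29 [(-24, 3), (5, 6)]
h24 [(-24, -3), (-24, 10)]
h19 []
h14 [(-9, 29), (-10, 36), (-7, 34), (-5, 30), (-10, 42), (-5, 37)]
h9 [(-17, -8), (-12, -5), (-8, -5), (-5, -6), (-8, 0), (-6, -1), (-4, 2), (-5, 8), (-7, 18), (-4, 16), (-1, 14), (6, 9), (-12, 30), (-5, 22), (-9, 35), (-4, 32), (-2, 36)]
h4 [(-3, -57), (1, -55), (11, -56), (4, -41), (9, -45), (15, -48), (11, -41), (20, -46), (-22, -12), (-19, -13), (7, -34), (19, -41), (-21, -9), (21, -37), (-16, -7), (3, -19), (14, -27), (-11, -4), (13, -21), (-4, -6), (15, -18), (-8, 1), (-1, 0), (2, -6), (8, -9), (16, -14), (19, -17), (-11, 8), (
```

apply_moves([
  [0,0,0.03,0,0,0,0],
  [0,0,0.03,0,0,0,0],
  [0,0,0.025,0,0,0,0],
  [0,0,0.02,0,0,0,0],
  [0,0,0,0,0,0,0],
])

```text
clock: 22.25
eef_pos: [0.6319, 0.207, 0.0154]
orientation: [0.764, 0.645, -0.001, -0.0]
contact_force: [-0.4, -0.6, -0.2]
width: -0.0002
gripper_force: 0.0
```

apply_moves([
  [-0.013,0,0,0,0,0,0],
  [-0.013,0,0,0,0,0,0],
  [-0.013,0,0,0,0,0,0],
])

```text
clock: 22.5
eef_pos: [0.6316, 0.2012, 0.0165]
orientation: [0.764, 0.645, 0.0, 0.0]
contact_force: [0.6, 0.7, -0.6]
width: 0.0002
gripper_force: 0.0
```

```bash
python3 -c "
from h import *
feel()"
```

```text
t22.50 frame mm [ 69.3  151.38] zb 4.5 dir -89.96 F frame [0.47 0.81] Fz -0.58 w 0.0002 g 0.0
tool F [0.81 0.47 0.58]
```

apply_moves([
  [-0.01,0,0,0,0,0,0],
  [-0.01,0,0,0,0,0,0],
])

```text
clock: 22.67
eef_pos: [0.6311, 0.1982, 0.0165]
orientation: [0.764, 0.645, 0.0, 0.0]
contact_force: [0.3, -0.1, 0.2]
width: -0.0002
gripper_force: 0.0
```

```bash
python3 -c "
from h import *
feel()"
```

```text
t22.67 frame mm [ 69.3  148.28] zb 4.5 dir -89.98 F frame [ 0.3  -0.09] Fz 0.17 w -0.0002 g 0.0
tool F [-0.09  0.3  -0.16]
```

Expected contact is near y≈146. I'll go on in 1 mm rows.

apply_moves([
  [-0.007,0,0,0,0,0,0],
  [-0.007,0,0,0,0,0,0],
])

```text
clock: 22.83
eef_pos: [0.6307, 0.1961, 0.0164]
orientation: [0.764, 0.645, 0.0, 0.0]
contact_force: [-0.6, 0.7, 0.1]
width: -0.0001
gripper_force: 0.0
```

apply_moves([
  [-0.007,0,0,0,0,0,0],
  [0,0,0,0,0,0,0],
])

```text
clock: 23.0
eef_pos: [0.6306, 0.1956, 0.0164]
orientation: [0.764, 0.645, 0.001, -0.0]
contact_force: [1.1, 1.7, 0.6]
width: -0.0
gripper_force: 0.9
```

```bash
python3 -c "
from h import *
feel()"
```

```text
t23.00 frame mm [ 69.27 145.65] zb 4.4 dir -89.99 F frame [0.78 1.89] Fz 0.55 w -0.0000 g 0.9
tool F [ 1.89  0.78 -0.55]
```

apply_moves([
  [-0.007,0,0,0,0,0,0],
  [-0.007,0,0,0,0,0,0],
])

```text
clock: 23.17
eef_pos: [0.6306, 0.1953, 0.0165]
orientation: [0.764, 0.645, 0.002, -0.001]
contact_force: [2.2, 9.9, -2.3]
width: 0.0003
gripper_force: 5.4
```

```bash
python3 -c "
from h import *
feel()"
```

```text
t23.17 frame mm [ 69.27 145.35] zb 4.5 dir -90.00 F frame [ 0.52 10.13] Fz -2.26 w 0.0003 g 5.4
tool F [10.12  0.51  2.3 ]
```

apply_moves([
  [-0.005,0,0,0,0,0,0],
  [-0.005,0,0,0,0,0,0],
  [-0.005,0,0,0,0,0,0],
])

```text
clock: 23.42
eef_pos: [0.6305, 0.1946, 0.0165]
orientation: [0.764, 0.645, 0.003, -0.002]
contact_force: [3.1, 14.0, -3.9]
width: -0.0003
gripper_force: 6.7
```

```bash
python3 -c "
from h import *
feel()"
```

```text
t23.42 frame mm [ 69.3  144.68] zb 4.5 dir -90.00 F frame [ 0.72 14.35] Fz -3.85 w -0.0003 g 6.7
tool F [14.32  0.72  3.95]
```

apply_moves([
  [-0.006,0,0,0,0,0,0],
  [-0.006,0,0,0,0,0,0],
  [-0.006,0,0,0,0,0,0],
  [-0.006,0,0,0,0,0,0],
])

```text
clock: 23.75
eef_pos: [0.6302, 0.1912, 0.0166]
orientation: [0.764, 0.645, 0.004, -0.001]
contact_force: [4.2, 13.0, -4.1]
width: 0.0004
gripper_force: 6.8
```

```bash
python3 -c "
from h import *
feel()"
```

```text
t23.75 frame mm [ 69.58 141.26] zb 4.6 dir -89.98 F frame [ 1.97 13.55] Fz -4.09 w 0.0004 g 6.8
tool F [13.52  1.96  4.19]
```

apply_moves([
  [-0.008,0,0,0,0,0,0],
  [-0.008,0,0,0,0,0,0],
  [-0.008,0,0,0,0,0,0],
  [-0.008,0,0,0,0,0,0],
  [-0.006,0,0,0,0,0,0],
])

```text
clock: 24.17
eef_pos: [0.6295, 0.1855, 0.0166]
orientation: [0.764, 0.645, 0.004, -0.001]
contact_force: [5.6, 13.0, -3.8]
width: 0.0002
gripper_force: 6.9
```

```bash
python3 -c "
from h import *
feel(); p=snap('e1',2); print(bolts(p,[(.104,.140),(.104,-.128)])); feel()"
```

```text
t24.17 frame mm [ 69.86 135.54] zb 4.6 dir -89.99 F frame [ 3.33 13.73] Fz -3.77 w 0.0002 g 6.9
tool F [13.7   3.32  3.88]
[[  98.14  137.89]
 [ 102.1  -131.26]]
t24.27 frame mm [ 69.88 135.31] zb 4.6 dir -89.99 F frame [ 2.79 12.62] Fz -4.78 w 0.0002 g 6.4
tool F [12.58  2.78  4.87]
```

apply_moves([
  [-0.006,0,0,0,0,0,0],
  [-0.006,0,0,0,0,0,0],
  [-0.006,0,0,0,0,0,0],
  [0,0,0,0,0,0,0],
])

```text
clock: 24.6
eef_pos: [0.6291, 0.1827, 0.0166]
orientation: [0.764, 0.645, 0.004, -0.001]
contact_force: [4.9, 12.3, -4.4]
width: -0.0001
gripper_force: 6.5
```

```bash
python3 -c "
from h import *
feel(); p=snap('e2',2); print(bolts(p,[(.104,-.131)])); feel()"
```

```text
t24.60 frame mm [ 69.95 132.67] zb 4.6 dir -90.00 F frame [ 2.79 12.99] Fz -4.36 w -0.0001 g 6.5
tool F [12.96  2.78  4.46]
[[ 102.69 -133.68]]
t24.70 frame mm [ 69.98 132.67] zb 4.6 dir -90.00 F frame [ 2.82 11.97] Fz -5.35 w -0.0004 g 6.5
tool F [11.94  2.8   5.44]
```

apply_moves([
  [0.02,0,0,0,0,0,0],
  [0.04,0,0,0,0,0,0],
  [0.02,0,-0.05,0,0,0,0],
  [0,0,-0.2,0,0,0,0],
  [0,0,-0.25,0,0,0,0],
])

```text
clock: 25.12
eef_pos: [0.6268, 0.1903, 0.0883]
orientation: [0.764, 0.645, -0.004, -0.002]
contact_force: [1.1, -0.6, 0.9]
width: 0.0001
gripper_force: 0.0
```

apply_moves([
  [0.1,0,-0.25,0,0,0,0],
  [0.26,0,-0.1,0,0,0,0],
  [0.26,0,0,0,0,0,0],
  [0.26,0,0,0,0,0,0],
  [0.2,0,0,0,0,0,0],
])

```text
clock: 25.53
eef_pos: [0.6573, 0.3531, 0.1456]
orientation: [0.764, 0.646, 0.001, 0.0]
contact_force: [0.4, -0.5, -0.2]
width: -0.0002
gripper_force: 0.0
```

apply_moves([
  [0.2,0,0,0,0,0,0],
  [0.1,0,0,0,0,0,0],
  [0,0,0,0,0,0,0],
])

```text
clock: 25.78
eef_pos: [0.664, 0.3982, 0.144]
orientation: [0.763, 0.647, 0.0, -0.0]
contact_force: [0.1, 0.5, -0.5]
width: 0.0001
gripper_force: 0.0
```

```bash
python3 -c "
from h import *
feel(); p=snap('e3',4); b=bolts(p,[(.104,.134),(.104,-.133)]+G[2:]); print(b)
b0=bolts(np.load('top0.npz')['p'],G); print('shift',b-b0)
fl,fr,nl,nr=b; nl,nr=b0[2:]; d=nl-nr; f=fl-fr
for k in (0,f[0]/f[1],d[0]/d[1]): print('s left %.2f'%((fl+fr-nl-nr)[1]/2+(fl+fr-nl-nr)[0]/2*k))
blobs(p,85)
print('bolt diagonals',np.linalg.norm(fl-nr),np.linalg.norm(fr-nl))"
```

```text
t25.78 frame mm [ 68.24 350.98] zb 132.0 dir -89.79 F frame [0.01 0.47] Fz -0.54 w 0.0001 g 0.0
tool F [0.47 0.01 0.54]
[[ 102.65  132.28]
 [ 102.69 -133.67]
 [-103.03  132.78]
 [-103.36 -134.46]]
shift [[  0.58 -14.43]
 [  0.54 -13.52]
 [ -0.17   0.05]
 [  0.08  -0.04]]
s left 0.15
s left 0.12
s left 0.60
blob 1006 (np.float64(82.86), np.float64(63.44)) ((217.21383666992188, 83.3492431640625), (16.69647979736328, 231.25453186035156), 86.8201675415039)
blob 1165 (np.float64(40.26), np.float64(-52.24)) ((435.2000732421875, 169.10000610351562), (36.224300384521484, 40.24921798706055), 26.56505012512207)
blob 2799 (np.float64(-18.9), np.float64(22.58)) ((284.63482666015625, 288.1040954589844), (53.578575134277344, 56.38762664794922), 51.709835052490234)
bolt diagonals 337.0489253802777 336.4814445106892
```

The bolt diagonals now agree within about 0.6 mm. The near rail and the rule haven't moved, and the arm is clear of everything.

```bash
python3 -c "
from plant import job_done
print(job_done())"
```

```text
the job is handed in; nothing more can be done
None
```

The job is handed in: the rule gave about 311 mm and 289 mm for the diagonals, so I eased the far end about 14 mm to the right; the camera's bolt positions then put them within about 1 mm (not re-measured with the rule), and the rule lies flat inside the frame.

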